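# Close up a germination box and press its sealed lid home corner by corner

## Robot

A 7-joint arm with a two-finger parallel gripper is mounted at the origin on the work surface. World frame = base frame: x ahead of the robot, y to its left, z up, the work surface at z = 0. Lengths are in m, angles in rad, forces in N, time in s.
With the tool pointing down it reaches from about 0.425 to 0.925 m from the base axis. Payload 6.8 kg.
Tool frame: the origin (TCP) lies between the finger pads; the fingertips stand 11 mm ahead of it and the grasp point (between the pads) lies 8 mm behind it; z points along the fingers, y is the line along which they close (so a half turn about z gives the same grasp; the last joint's range is limited). The gripper opens to 85 mm and grips with 20 to 120 N. Pads are 22 mm wide; open, the fingers measure 114 mm over their backs; the gripper's body (76 mm by 85 mm) begins 54 mm behind the grasp point. The pads swing forward as they close: fully open they stand 13 mm farther back than shut.
Start: joints at [1.121, 0.477, 0.022, 1.555, -0.011, 1.109, -0.083], TCP at [0.226, -0.636, 0.242] pointing down, gripper open.
Joint ranges: [-2.96, 2.96], [-0.34, 2.1], [-1.41, 1.46], [0.24, 2.44], [-1.37, 4.51], [0.17, 1.92], [-2.96, 2.96]. Speed limits (rad/s): [2.39, 2.39, 3.14, 3.14, 3.14, 3.14, 3.14].

## Interface

Orientations are given as a rotation vector (axis times angle).
In Python, from bench import r gives the robot as it stands.
- The arm moves only by the tool send_rows, never from a script. Its argument "deltas" is a list of rows, each an object of numbers: "dx", "dy", "dz": the shift along the world's x, y, z in mm; "rx", "ry", "rz": the turn, a rotation vector about the world's x, y, z in degrees. A call has 1 to 5 rows; each row is the pose to reach, as a shift and turn from the pose commanded when the call began; what a row does not reach only later rows make up. A row lasts 1/12 s, in which the tool goes at most 41.7 mm and 7.16 degrees, less where a joint would pass 70% of its speed; a pose out of reach is approached as far as the arm can. A call with a gripper value outside its range is refused whole. "jaw" is the finger opening in mm, from 0 to 85.4, set as the call begins (left out, the last holds). The fingers move at their own pace and stop on an object; "newtons" is the grip in N (left out, the last holds). Time passes only in rows, so rows that repeat a pose let the fingers close. It gives the time, the measured TCP pose, the force, the opening and the grip force at its end, in the units of the state.
- r.get_obs(): the state, without advancing time (a new reading comes with each control period).
- r.grab_frame(name): name is "scene" or "top" or "wrist"; returns a dict with "frame" (384x512x3 uint8, blue, green, red), "z_map" (384x512 float32, m along the optical axis (not along the pixel's ray), 0 where there is no reading), "vertical_fov" (degrees; the focal length in pixels is half the picture's height over the tangent of half this angle, whatever the lens; pixels are square), "cx", "cy" (the principal point, pixels), "xyz" and "orientation" of the camera in the world. Camera axes: x right, y down, z forward; pixel columns grow to the right and rows downward; lengths in m; the calibration is good to about 2 mm. A picture is of the moment at which its call begins.
- r.hand_in(): hands the job in; it is judged then, once.
The state is a dict: "clock": time; "joints": joint angles; "qvel": joint speeds; "tau": joint torques, N m; "tcp_pos": TCP position; "orientation": TCP orientation; "contact_force": force on the tool from outside, world axes, zero at the start; "moment": the same for the moment, N m; "grip_width": finger opening in m; "gripper_force": force on a finger pad.
Only numpy, scipy, OpenCV 4.12 (cv2) and the standard library are available. Lean on these libraries where they do the work, as an engineer would, in place of code of your own. Each camera call takes 0.05 s, during which the arm holds its last target. There are 200 camera calls.

## Task

Stand the plug strip that is filled with sponge plugs in the free part of the germination box under the grow light, then lay the clear lid on the box so that its two lug holes drop over the studs. With the vent flap still up, press the lid down corner by corner, one after the other, until it sits flat on its seal all round, and only then push the vent flap shut. Do not shove the grow light, and leave the strip already in the box and everything else on the table where it is.

Things in the scene. Friction and masses are not known exactly. Their poses are not given: they have to be found in the camera images.
- station: Fixed germination station; sizes in mm. Origin: middle of the box, at table level; x from the box's front to its back, y to its left, z up; it may be turned a little. Aluminium base 235 x 300, 8 thick; on it a white open box, outside 150 (x) x 200 (y), walls 6; inner floor 12 above the table, inside 138 x 188; rim flange 166 x 220, its top at 66. A filled strip already stands in its left part.
- box_mid (a point): Middle of the box mouth, at the top of the rim flange (station z 66 mm); axes as the station. On the flange runs a black rubber seal bead, top at z 68. At its four corners (x +-74, y +-99) the seal has raised round cushions 16 mm across, tops at z 74 at the start, 68 when pressed down.
- stud_l (a point): Tip of the left steel locating stud of the box: 8 mm diameter with a tapered tip, upright, at station x 0, y +119; tip 84 mm above the table, 10 above the raised seal cushions.
- stud_r (a point): Tip of the right locating stud, the same at station x 0, y -119.
- light: Fixed LED grow light on the station (same origin and axes; mm): flat aluminium bar 24 thick that overhangs the back of the box, x +45 to +125, y -150 to +150, underside 250 above the table, on two posts 16 square at x +112, y +-141. It bars the back corners from straight above: reach in from the front with the tool tilted some 25 to 45 degrees.
- box_in (a point): Middle of the free part of the box's inner floor (station x 0, y -30, z 12 mm); axes as the station. The free part is 138 long (x) and reaches from y -94 to about +30. The strip fits with its long side along x.
- strip_mid (a point): Centre, half-way up, of the loose black plug strip to be loaded: 104 (x) x 54 (y) x 40 mm high, 2 x 4 cells, all filled flush with dark sponge plugs; z up. About 90 g. Starts on the table, left or right of the station.
- lid_grip (a point): Centre of the grip bar of the loose clear lid, 30 mm above the lid's underside. Bar black, 84 (along lid x) x 14 (y) x 16 high, open beneath, on two feet; its top 38 above the underside. About 250 g, z up. Starts flat on the table right of the station. On the box this point is 104 mm above the table with the cushions up, 98 when sealed, 114 if riding on the studs. Either way round fits.
- hole_l (a point): Centre of the 13 mm hole through the lid's left lug, at the underside: lid x 0, y +119 mm from the middle (lid_grip is over the middle). The lid is a clear sheet 160 (x) x 210 (y) x 4 thick with a lug 30 x 28 on each short side.
- hole_r (a point): The same in the right lug, lid x 0, y -119 mm.
- seal_nl (a joint): Seal cushion at the near left corner seen from the robot (station x -74, y +99 mm): metres pushed down, 0 raised, 0.006 fully down, level with the seal bead. It gives at about 9 N and stays where it is pushed; the lid's own weight leaves it up. Pressing the lid over it pushes it down. Pressing mid-lid loads all four and does nothing under 35 N.
- seal_nr (a joint): The same at the near right corner (station x -74, y -99).
- seal_fl (a joint): The same at the far left corner, under the grow light (station x +74, y +99).
- seal_fr (a joint): The same at the far right corner, under the grow light (station x +74, y -99).
- vent (a joint): Vent flap on the lid: angle in rad, 0 shut, 0.7 to 1.1 (leaning up) at the start. Stiff hinge, stays where left, closes with about 0.03 N m when pushed down between hinge and free edge. Black plate 36 (x) x 26 (y) x 4 mm; hinge along lid y at lid x -5, y -89 to -63, 6.5 above the lid's underside; shut it reaches to lid x -41, top 9 above the underside.
- vent_edge (a point): Middle of the free edge of the vent flap; it moves with the flap.
- empty_mid (a point): Centre, half-way up, of an empty plug strip of the same size (cells hollow), on the table on the other side: not to be used or moved.
- other_mid (a point): Centre, half-way up, of the filled strip already standing in the left part of the box (104 x 54 x 40, long side along station x): leave it.
- scissors_mid (a point): Scissors lying on the table, about 180 long, 12 high; bystander.
- pot_mid (a point): Small terracotta pot, 84 across, 72 high; bystander.
- jar_mid (a point): Glass seed jar, 60 across, 85 high; bystander.
- dibber_mid (a point): Wooden dibber lying on the table, 150 long, 32 thick; bystander.
- labels_mid (a point): Open tray of plant labels, 110 x 80 x 50, labels to about 85 high; bystander.
Things that resemble listed ones, but are neither listed nor needed, are in the scene too. Leave any blue look-alike of the part that bears strip_mid alone.

How it is judged:
On the way, in this order (a step that is already met when the one before it is completed fails the run):
1. the filled strip stands on the floor of the box, let go (x of strip_mid in the frame of station between -0.045 and 0.045 m and y of strip_mid in the frame of station between -0.07 and 0.02 m and z of strip_mid in the frame of station below 0.0345 m and angle between strip_mid's own z axis and vertical below 0.08 rad and contact force between the arm and strip below 0.05 N), for 0.2 s.
2. the lid lies on the box with its holes over the studs, let go, the seal cushions still up and the vent flap open (x of lid_grip in the frame of station between -0.004 and 0.004 m and y of lid_grip in the frame of station between -0.004 and 0.004 m and angle between the x axis of lid_grip and the x axis of station, either way round below 0.06 rad and z of lid_grip in the frame of station below 0.107 m and contact force between the arm and lid below 0.05 N and value of joint vent above 0.4 rad and value of joint each of seal_nl, seal_nr, seal_fl, seal_fr below 0.0025 m), for 0.2 s.
3. a first corner is pressed home while the other three still stand up, vent flap open (value of joint vent above 0.4 rad and ((value of joint seal_nl above 0.0042 m and value of joint each of seal_nr, seal_fl, seal_fr below 0.0036 m) or (value of joint each of seal_nl, seal_fl, seal_fr below 0.0036 m and value of joint seal_nr above 0.0042 m) or (value of joint each of seal_nl, seal_nr, seal_fr below 0.0036 m and value of joint seal_fl above 0.0042 m) or (value of joint each of seal_nl, seal_nr, seal_fl below 0.0036 m and value of joint seal_fr above 0.0042 m))), for 0.1 s.
4. three corners are home and one still stands up, vent flap open (value of joint vent above 0.4 rad and ((value of joint seal_nl below 0.0036 m and value of joint each of seal_nr, seal_fl, seal_fr above 0.0042 m) or (value of joint each of seal_nl, seal_fl, seal_fr above 0.0042 m and value of joint seal_nr below 0.0036 m) or (value of joint each of seal_nl, seal_nr, seal_fr above 0.0042 m and value of joint seal_fl below 0.0036 m) or (value of joint each of seal_nl, seal_nr, seal_fl above 0.0042 m and value of joint seal_fr below 0.0036 m))), for 0.1 s.
5. all four corners are home, vent flap still open (value of joint vent above 0.4 rad and value of joint each of seal_nl, seal_nr, seal_fl, seal_fr above 0.0042 m), for 0.1 s.
At the end, for the whole second after the job is handed in: The filled strip stands upright on the box floor in its free part; the lid lies over both studs (within 4 mm), level within about 1 degree, let go and at rest, all four seal cushions down by at least 4.2 of their 6 mm; the vent flap is shut (under 0.12 rad) (x of strip_mid in the frame of station between -0.045 and 0.045 m and y of strip_mid in the frame of station between -0.07 and 0.02 m and z of strip_mid in the frame of station below 0.0345 m and angle between strip_mid's own z axis and vertical below 0.08 rad and x of lid_grip in the frame of station between -0.004 and 0.004 m and y of lid_grip in the frame of station between -0.004 and 0.004 m and angle between the x axis of lid_grip and the x axis of station, either way round below 0.06 rad and z of lid_grip in the frame of station below 0.1005 m and angle between lid_grip's own z axis and vertical below 0.02 rad and value of joint each of seal_nl, seal_nr, seal_fl, seal_fr above 0.0042 m and value of joint vent below 0.12 rad and contact force between the arm and lid below 0.05 N and linear speed of each of lid, strip below 0.02 m/s); the robot touches nothing.
It fails at once if the grow light is shoved (over 10 N) (contact force between the arm and light above 10 N).
It fails at once if the strip already in the box is moved more than 25 mm (distance of other_mid from where it was at the start of the episode above 0.025 m).
It fails at once if something else on the table (empty strip, scissors, pot, jar, dibber, label tray) is moved more than 25 mm (distance of any of empty_mid, scissors_mid, pot_mid, jar_mid, dibber_mid, labels_mid from where it was at the start of the episode above 0.025 m).
It also fails if it takes over 72 s, if anything falls off the work surface, if the arm or the gripper's body presses on something with over 40 N, if the wrist force passes 120 N, or if a joint passes its speed limit or range.

## Working session

There is one attempt and no reset: what is moved stays moved. The work goes in short steps, Python scripts to look and compute and a tool call to move; the robot and the scene stay as the last step left them, time stands still between calls to the robot, and variables do not carry over. Pictures are saved under pics/ and viewed, at most 10 in all, crops included, and the job is handed in when it is done.

Besides the shell and the picture viewer there is one more tool, called after ">>>" by a JSON object that holds its "api" and its "payload". send_rows: Moves the arm, as the interface text tells. Its arguments: {"type":"object","properties":{"deltas":{"type":"array","items":{"type":"object","properties":{"dx":{"type":"number"},"dy":{"type":"number"},"dz":{"type":"number"},"rx":{"type":"number"},"ry":{"type":"number"},"rz":{"type":"number"}}}},"jaw":{"type":"number"},"newtons":{"type":"number"}},"required":["deltas"]}

```bash
mkdir -p pics; ls; cat > h.py <<'E'
import numpy as np, cv2
from scipy.spatial.transform import Rotation as R
from bench import r
def grab(n):
    f=r.grab_frame(n); H=f["frame"].shape[0]
    f["f"]=H/2/np.tan(np.radians(f["vertical_fov"])/2)
    o=np.array(f["orientation"]); f["R"]=R.from_rotvec(o).as_matrix() if o.shape==(3,) else (o if o.shape==(3,3) else R.from_quat(o).as_matrix())
    f["p"]=np.array(f["xyz"]); return f
def ray(f,u,v): 
    return f["R"]@np.array([(u-f["cx"])/f["f"],(v-f["cy"])/f["f"],1.])
def onz(f,u,v,z):
    d=ray(f,u,v); return f["p"]+d*(z-f["p"][2])/d[2]
def proj(f,P):
    c=f["R"].T@(np.array(P)-f["p"]); return np.array([f["cx"]+f["f"]*c[0]/c[2],f["cy"]+f["f"]*c[1]/c[2]])
def cloud(f):
    H,W=f["z_map"].shape; u,v=np.meshgrid(np.arange(W),np.arange(H)); z=f["z_map"]
    c=np.stack([(u-f["cx"])/f["f"]*z,(v-f["cy"])/f["f"]*z,z],-1)
    P=c@f["R"].T+f["p"]; P[z==0]=np.nan; return P
E
python3 - <<'E'
from h import *
for n in ("scene","top"):
    f=grab(n); cv2.imwrite(f"pics/{n}0.png",f["frame"]); print(n,f["p"],f["orientation"],f["f"],f["cx"],f["cy"]); np.save(n+"0.npy",cloud(f))
print(r.get_obs())
E
```

```text
pics
scene [ 0.67944549 -0.94121906  1.17086624] [-2.45970444 -0.15038226  0.0546334 ] 492.40288610100646 252.33161808904336 197.87951416273668
top [ 0.30755505 -0.0504109   1.60364829] [-2.14657366  2.15771971 -0.18818568] 411.8318184336786 251.69364762759972 195.15502792556617
{'clock': 0.1, 'joints': array([ 1.12091644,  0.47772918,  0.02234915,  1.55635816, -0.01150876,
        1.10929867, -0.08309725]), 'qvel': array([ 0.00042934, -0.00281445,  0.0007949 , -0.00305419,  0.00090231,
        0.00014039, -0.00089042]), 'tau': array([ 4.54956302e-03, -5.97758532e+01,  1.61379363e+00, -2.81953311e+01,
        1.28400096e-02,  5.05589240e-03, -2.19507774e-05]), 'tcp_pos': array([ 0.22605067, -0.63547155,  0.24141282]), 'orientation': array([-3.09423463e+00, -5.34002509e-01,  6.24101213e-04]), 'contact_force': array([-0.59196415, -0.06240997,  0.94888919]), 'moment': array([ 0.01990612, -0.00548844,  0.055467  ]), 'gripper_force': 0.0, 'grip_width': 0.0855736708715987}
```

View pics/scene0.png

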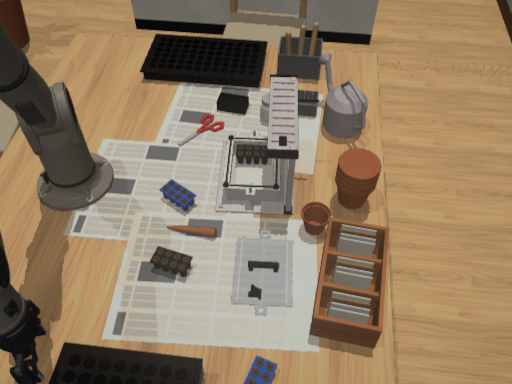

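View pics/top0.png

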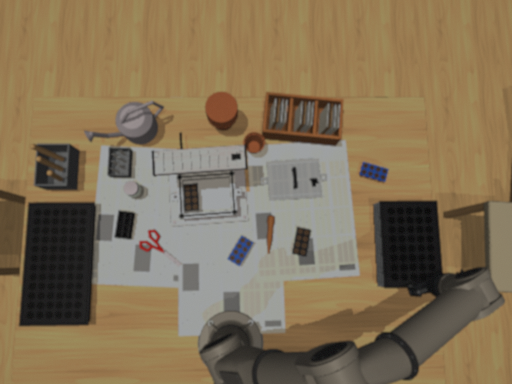

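The scene view shows the loose filled strip at (172,261), the lid at (263,270) with bar and flap, the station at (255,175), and the light at (283,115). In the top view the strip is at (302,241), the lid at (295,180), and the box at (208,194). The blue look-alikes are at scene (178,195) and (262,372).

```bash
python3 - <<'E'
from h import *
for n,bs in (("scene",{"strip":(145,240,200,285),"bar":(240,250,285,280),"lid":(220,225,305,320),"box":(215,130,300,215)}),("top",{"strip":(288,222,318,260),"bar":(286,164,303,192),"box":(165,165,250,225)})):
    P=np.load(n+"0.npy"); im=cv2.imread(f"pics/{n}0.png"); g=im.max(2)
    for k,(a,b,c,d) in bs.items():
        p=P[b:d,a:c]; gg=g[b:d,a:c]
        if k=="strip": m=(p[...,2]>.03)&(p[...,2]<.055)
        elif k=="bar": m=(p[...,2]>.03)&(p[...,2]<.06)&(gg<90)
        elif k=="box": m=(p[...,2]>.055)&(p[...,2]<.09)&(gg<70)
        else: continue
        q=p[m]
        if len(q)<5: print(n,k,"none",np.nanpercentile(p[...,2],[5,50,95]));continue
        rc=cv2.minAreaRect((q[:,:2]*1000).astype(np.float32)); print(n,k,len(q),np.median(q,0).round(4),rc)
E
```

```text
scene strip 675 [ 0.3747 -0.2703  0.037 ] ((374.3206787109375, -269.04229736328125), (56.51456069946289, 105.0521011352539), 76.8233413696289)
scene bar 140 [ 0.6228 -0.2546  0.0354] ((622.29541015625, -254.32325744628906), (80.48118591308594, 16.501495361328125), 2.6394081115722656)
scene box 167 [0.5152 0.0241 0.0662] ((549.2855834960938, 84.95332336425781), (161.89048767089844, 211.7245330810547), 5.247608184814453)
top strip 393 [ 0.3711 -0.2708  0.0395] ((369.53240966796875, -270.5077209472656), (54.23001480102539, 103.68578338623047), 77.96289825439453)
top bar 73 [ 0.6188 -0.2531  0.0383] ((617.8295288085938, -252.6881866455078), (83.47545623779297, 13.008570671081543), 5.1576032638549805)
top box 83 [0.5584 0.1478 0.0666] ((548.8372192382812, 84.13883972167969), (161.26719665527344, 208.39434814453125), 4.001522064208984)
```

>>> {"api": "send_rows", "payload": {"deltas": [{"dx":15,"dy":36,"dz":0,"rz":-7},{"dx":30,"dy":73,"dz":0,"rz":-14},{"dx":45,"dy":110,"dz":0,"rz":-21},{"dx":60,"dy":146,"dz":0,"rz":-28},{"dx":75,"dy":183,"dz":0,"rz":-32}], "jaw": 85}}

```text
$.deltas[0]: bad value
```

>>> {"api": "send_rows", "payload": {"deltas": [{"dx":15,"dy":36,"dz":-8},{"dx":30,"dy":73,"dz":-16},{"dx":45,"dy":110,"dz":-24},{"dx":60,"dy":146,"dz":-32},{"dx":71,"dy":183,"dz":-40}]}}

```text
$.deltas[0]: bad value
```

>>> {"api": "send_rows", "payload": {"deltas": [{"dx":0},{"dx":0},{"dx":0}]}}

```text
$.deltas[0]: bad value
```

```bash
cat > look.py <<'E'
from h import *
import sys
f=grab("wrist"); n=sys.argv[1]; cv2.imwrite(f"pics/{n}.png",f["frame"]); np.savez(n+".npz",P=cloud(f),**{k:f[k] for k in("R","p","f","cx","cy","frame")})
o=r.get_obs(); M=R.from_rotvec(o["orientation"]).as_matrix()
print(o["clock"],o["tcp_pos"].round(4),"toolx",M[:,0].round(3),"toolz",M[:,2].round(3),"cam",f["p"].round(3),f["R"][:,2].round(3),"joints",o["joints"].round(2))
E
python3 look.py w1
```

```text
0.15 [ 0.2261 -0.6356  0.2415] toolx [ 0.942  0.335 -0.   ] toolz [-0.001  0.001 -1.   ] cam [ 0.289 -0.613  0.373] [-0.252 -0.089 -0.964] joints [ 1.12  0.48  0.02  1.56 -0.01  1.11 -0.08]
```

View pics/w1.png

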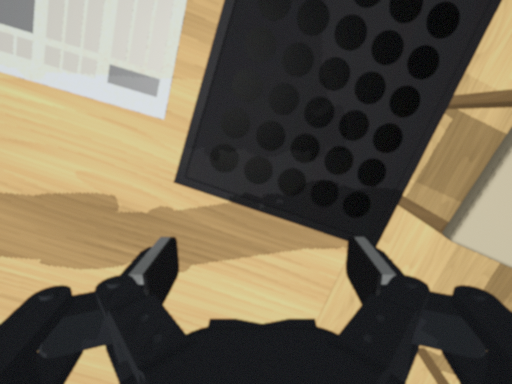

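>>> {"api": "send_rows", "payload": {"deltas": [{"dx":15,"dy":36,"dz":0,"rx":0,"ry":0,"rz":7},{"dx":30,"dy":73,"dz":0,"rx":0,"ry":0,"rz":14},{"dx":45,"dy":110,"dz":0,"rx":0,"ry":0,"rz":21},{"dx":60,"dy":146,"dz":0,"rx":0,"ry":0,"rz":28},{"dx":75,"dy":183,"dz":0,"rx":0,"ry":0,"rz":35}], "jaw": 85}}

```text
clock: 0.57
tcp_pos: [0.3015, -0.4511, 0.2421]
orientation: [-2.788, -1.448, 0.0]
contact_force: [1.2, -0.5, 0.3]
grip_width: 0.0851
gripper_force: 0.0
```

>>> {"api": "send_rows", "payload": {"deltas": [{"dx":15,"dy":36,"dz":-8,"rx":0,"ry":0,"rz":7},{"dx":30,"dy":73,"dz":-16,"rx":0,"ry":0,"rz":14},{"dx":45,"dy":110,"dz":-24,"rx":0,"ry":0,"rz":21},{"dx":60,"dy":146,"dz":-32,"rx":0,"ry":0,"rz":28},{"dx":71,"dy":183,"dz":-40,"rx":0,"ry":0,"rz":35}]}}

```text
clock: 0.98
tcp_pos: [0.373, -0.2682, 0.2021]
orientation: [2.222, 2.22, 0.0]
contact_force: [1.0, -0.1, -0.7]
grip_width: 0.0848
gripper_force: 0.0
```

>>> {"api": "send_rows", "payload": {"deltas": [{"dx":0,"dy":0,"dz":0,"rx":0,"ry":0,"rz":7},{"dx":0,"dy":0,"dz":0,"rx":0,"ry":0,"rz":14},{"dx":0,"dy":0,"dz":0,"rx":0,"ry":0,"rz":21},{"dx":0,"dy":0,"dz":0,"rx":0,"ry":0,"rz":28},{"dx":0,"dy":0,"dz":0,"rx":0,"ry":0,"rz":35}]}}

```text
clock: 1.4
tcp_pos: [0.3721, -0.2698, 0.2022]
orientation: [-1.452, -2.786, 0.0]
contact_force: [0.4, -0.2, 0.2]
grip_width: 0.0853
gripper_force: 0.0
```

>>> {"api": "send_rows", "payload": {"deltas": [{"dx":0,"dy":0,"dz":0,"rx":0,"ry":0,"rz":7},{"dx":0,"dy":0,"dz":0,"rx":0,"ry":0,"rz":14},{"dx":0,"dy":0,"dz":0,"rx":0,"ry":0,"rz":21},{"dx":0,"dy":0,"dz":0,"rx":0,"ry":0,"rz":28},{"dx":0,"dy":0,"dz":0,"rx":0,"ry":0,"rz":35}]}}

```text
clock: 1.82
tcp_pos: [0.372, -0.2699, 0.2022]
orientation: [-0.548, -3.093, -0.0]
contact_force: [-0.1, 0.6, -0.1]
grip_width: 0.085
gripper_force: 0.0
```

>>> {"api": "send_rows", "payload": {"deltas": [{"dx":0,"dy":0,"dz":0,"rx":0,"ry":0,"rz":4},{"dx":0,"dy":0,"dz":0,"rx":0,"ry":0,"rz":8},{"dx":0,"dy":0,"dz":0,"rx":0,"ry":0,"rz":8}]}}

```text
clock: 2.07
tcp_pos: [0.372, -0.27, 0.2022]
orientation: [-0.336, -3.123, -0.0]
contact_force: [0.0, 1.4, -0.0]
grip_width: 0.0847
gripper_force: 0.0
```

```bash
python3 look.py w2
```

```text
2.1167 [ 0.3721 -0.27    0.2022] toolx [-0.976  0.217  0.   ] toolz [-0.  0. -1.] cam [ 0.305 -0.255  0.334] [ 0.262 -0.058 -0.963] joints [ 1.    0.22 -0.57  2.06  0.15  0.9   1.7 ]
```

View pics/w2.png

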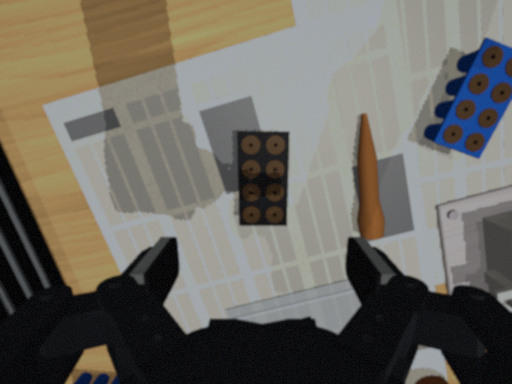

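The wrist view shows the filled strip at (263,178), well aligned with the jaws. The dibber lies clear at (370,180).

```bash
cat > rect.py <<'E'
from h import *
def rect(P,m):
    q=P[m]; return np.median(q,0).round(4), cv2.minAreaRect((q[:,:2]*1000).astype(np.float32))
E
python3 - <<'E'
from rect import *
d=np.load("w2.npz"); P=d["P"]; g=d["frame"].max(2)
m=np.zeros(g.shape,bool); m[120:240,225:300]=1
m&=(P[...,2]>.033)
print(rect(P,m), np.percentile(P[m][:,2],[10,50,90]))
# ray check at z 0.04 and 2-view triangulation with scene
f={k:d[k] for k in("R","p","f","cx","cy")}
print(onz(f,263,178,.04))
E
```

```text
(array([ 0.3677, -0.269 ,  0.0395]), ((371.3392333984375, -269.5240478515625), (53.980377197265625, 102.88522338867188), 77.49739074707031)) [0.03834209 0.0394622  0.04062561]
[ 0.36932811 -0.26830889  0.04      ]
```

>>> {"api": "send_rows", "payload": {"deltas": [{"dx":0,"dy":0,"dz":-30,"rx":-1.5,"ry":-7,"rz":0},{"dx":0,"dy":0,"dz":-65,"rx":-3.3,"ry":-14.6,"rz":0},{"dx":0,"dy":0,"dz":-105,"rx":-3.3,"ry":-14.6,"rz":0},{"dx":0,"dy":0,"dz":-145,"rx":-3.3,"ry":-14.6,"rz":0},{"dx":0,"dy":0,"dz":-182,"rx":-3.3,"ry":-14.6,"rz":0}]}}

```text
clock: 2.53
tcp_pos: [0.3667, -0.2704, 0.0478]
orientation: [0.319, 2.877, -0.049]
contact_force: [-0.6, -0.2, 0.5]
grip_width: 0.085
gripper_force: 0.0
```

>>> {"api": "send_rows", "payload": {"deltas": [{"dx":0,"dy":0,"dz":0,"rx":0,"ry":0,"rz":0},{"dx":0,"dy":0,"dz":0,"rx":0,"ry":0,"rz":0},{"dx":0,"dy":0,"dz":0,"rx":0,"ry":0,"rz":0},{"dx":0,"dy":0,"dz":0,"rx":0,"ry":0,"rz":0},{"dx":0,"dy":0,"dz":0,"rx":0,"ry":0,"rz":0}], "jaw": 45, "newtons": 30}}

```text
clock: 2.95
tcp_pos: [0.3714, -0.2736, 0.0536]
orientation: [0.316, 2.868, -0.057]
contact_force: [0.8, 0.4, 1.0]
grip_width: 0.0451
gripper_force: 0.0
```

>>> {"api": "send_rows", "payload": {"deltas": [{"dx":0,"dy":0,"dz":0,"rx":0,"ry":0,"rz":0},{"dx":0,"dy":0,"dz":0,"rx":0,"ry":0,"rz":0},{"dx":0,"dy":0,"dz":0,"rx":0,"ry":0,"rz":0},{"dx":0,"dy":0,"dz":0,"rx":0,"ry":0,"rz":0}]}}

```text
clock: 3.28
tcp_pos: [0.3704, -0.2729, 0.0523]
orientation: [0.315, 2.87, -0.055]
contact_force: [0.6, -0.5, -0.5]
grip_width: 0.0451
gripper_force: 0.0
```

>>> {"api": "send_rows", "payload": {"deltas": [{"dx":0,"dy":0,"dz":30,"rx":0,"ry":0,"rz":0},{"dx":0,"dy":0,"dz":70,"rx":0,"ry":0,"rz":0},{"dx":0,"dy":0,"dz":110,"rx":0,"ry":0,"rz":0},{"dx":0,"dy":0,"dz":150,"rx":0,"ry":0,"rz":0},{"dx":0,"dy":0,"dz":150,"rx":0,"ry":0,"rz":0}]}}

```text
clock: 3.7
tcp_pos: [0.3739, -0.2752, 0.209]
orientation: [0.314, 2.862, -0.065]
contact_force: [1.3, -1.2, -0.2]
grip_width: 0.0452
gripper_force: 0.0
```

>>> {"api": "send_rows", "payload": {"deltas": [{"dx":0,"dy":0,"dz":0,"rx":1.6,"ry":7,"rz":0},{"dx":0,"dy":0,"dz":0,"rx":3.3,"ry":14.6,"rz":0},{"dx":0,"dy":0,"dz":0,"rx":3.3,"ry":14.6,"rz":0}], "jaw": 85}}

```text
clock: 3.95
tcp_pos: [0.3732, -0.2735, 0.2031]
orientation: [-0.338, -3.115, 0.013]
contact_force: [1.2, 0.5, -0.3]
grip_width: 0.0791
gripper_force: 0.0
```

```bash
python3 look.py w3; python3 - <<'E'
from rect import *
d=np.load("w3.npz"); P=d["P"]
m=(P[...,2]>.033)&(P[...,2]<.05)&(abs(P[...,0]-.371)<.08)&(abs(P[...,1]+.27)<.055)
print(rect(P,m))
E
```

```text
4.0 [ 0.3731 -0.2726  0.2023] toolx [-0.977  0.213  0.004] toolz [-0.005 -0.006 -1.   ] cam [ 0.308 -0.258  0.335] [ 0.253 -0.065 -0.965] joints [ 1.21  0.27 -0.82  2.05  0.25  0.93  1.61]
(array([ 0.368 , -0.269 ,  0.0394]), ((371.80108642578125, -269.6695251464844), (53.9942512512207, 103.85403442382812), 77.62600708007812))
```

>>> {"api": "send_rows", "payload": {"deltas": [{"dx":-13,"dy":5,"dz":-35,"rx":0,"ry":0,"rz":0},{"dx":-13,"dy":5,"dz":-75,"rx":0,"ry":0,"rz":0},{"dx":-13,"dy":5,"dz":-115,"rx":0,"ry":0,"rz":0},{"dx":-13,"dy":5,"dz":-155,"rx":0,"ry":0,"rz":0},{"dx":-13,"dy":5,"dz":-184,"rx":0,"ry":0,"rz":0}], "jaw": 85}}

```text
clock: 4.42
tcp_pos: [0.3551, -0.2662, 0.0153]
orientation: [-0.34, -3.116, 0.007]
contact_force: [0.7, -0.9, 0.3]
grip_width: 0.0853
gripper_force: 0.0
```

>>> {"api": "send_rows", "payload": {"deltas": [{"dx":0,"dy":0,"dz":0,"rx":0,"ry":0,"rz":0}]}}

```text
clock: 4.5
tcp_pos: [0.3532, -0.2649, 0.0137]
orientation: [-0.338, -3.111, 0.003]
contact_force: [-0.7, 1.1, -0.1]
grip_width: 0.0849
gripper_force: 0.0
```

>>> {"api": "send_rows", "payload": {"deltas": [{"dx":5,"dy":-1,"dz":5,"rx":0,"ry":0,"rz":0},{"dx":5,"dy":-1,"dz":5,"rx":0,"ry":0,"rz":0},{"dx":5,"dy":-1,"dz":5,"rx":0,"ry":0,"rz":0},{"dx":5,"dy":-1,"dz":5,"rx":0,"ry":0,"rz":0}], "jaw": 45, "newtons": 35}}

```text
clock: 4.83
tcp_pos: [0.3644, -0.2697, 0.0257]
orientation: [-0.341, -3.122, 0.016]
contact_force: [0.3, 0.8, 5.1]
grip_width: 0.0531
gripper_force: 36.4
```

>>> {"api": "send_rows", "payload": {"deltas": [{"dx":0,"dy":0,"dz":0,"rx":0,"ry":0,"rz":0},{"dx":0,"dy":0,"dz":0,"rx":0,"ry":0,"rz":0},{"dx":0,"dy":0,"dz":0,"rx":0,"ry":0,"rz":0}]}}

```text
clock: 5.08
tcp_pos: [0.3644, -0.2697, 0.0257]
orientation: [-0.341, -3.122, 0.016]
contact_force: [1.0, 0.2, 5.1]
grip_width: 0.0533
gripper_force: 36.3
```

>>> {"api": "send_rows", "payload": {"deltas": [{"dx":0,"dy":0,"dz":30,"rx":0,"ry":0,"rz":0},{"dx":0,"dy":0,"dz":70,"rx":0,"ry":0,"rz":0},{"dx":0,"dy":0,"dz":110,"rx":0,"ry":0,"rz":0},{"dx":0,"dy":0,"dz":145,"rx":0,"ry":0,"rz":0},{"dx":0,"dy":0,"dz":145,"rx":0,"ry":0,"rz":0}]}}

```text
clock: 5.5
tcp_pos: [0.3664, -0.2706, 0.1759]
orientation: [0.34, 3.118, -0.025]
contact_force: [0.5, -0.7, -1.5]
grip_width: 0.0531
gripper_force: 38.2
```

```bash
python3 look.py w4; python3 - <<'E'
from rect import *
d=np.load("w4.npz"); P=d["P"]
m=np.zeros(P.shape[:2],bool); m[:,150:400]=1; m&=(P[...,2]>.12)&(P[...,2]<.25)&(abs(P[...,0]-.371)<.1)&(abs(P[...,1]+.27)<.04)
v,u=np.nonzero(m); print(u.min(),u.max(),v.min(),v.max(),rect(P,m))
# station from top & scene: studs/flange colours
for n in("top","scene"):
    P=np.load(n+"0.npy")
    for lo,hi,t in((.06,.072,"flange"),(.22,.3,"light"),):
        m=(P[...,2]>lo)&(P[...,2]<hi)&(P[...,0]>.42)&(P[...,0]<.72)&(abs(P[...,1]-.085)<.17)
        print(n,t,rect(P,m))
E
```

```text
5.55 [ 0.3649 -0.2704  0.1732] toolx [-0.976  0.216 -0.003] toolz [ 0.    -0.015 -1.   ] cam [ 0.299 -0.254  0.307] [ 0.265 -0.075 -0.961] joints [ 1.2   0.3  -0.82  2.1   0.31  0.85  1.56]
150 378 167 353 (array([ 0.354 , -0.268 ,  0.1903]), ((360.0340270996094, -268.9125061035156), (84.77845001220703, 77.14000701904297), 77.81476593017578))
top flange (array([0.5484, 0.088 , 0.0658]), ((561.2966918945312, 48.47047424316406), (217.04541015625, 336.8587646484375), 19.24126625061035))
top light (array([0.6298, 0.0961, 0.2734]), ((656.8145751953125, 94.43809509277344), (132.9090576171875, 312.2829284667969), 4.167179107666016))
scene flange (array([0.5388, 0.0425, 0.0645]), ((556.022216796875, 38.96464538574219), (202.26817321777344, 355.2000427246094), 25.328842163085938))
scene light (array([0.6386, 0.0627, 0.272 ]), ((659.2554931640625, 95.52210235595703), (127.16012573242188, 321.6103515625), 4.196894645690918))
```

View pics/w4.png

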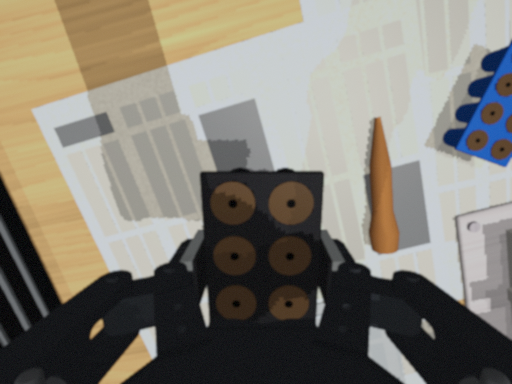

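The strip is gripped with its cells upright at (263,250). I carry it to a hover in front of the box.

>>> {"api": "send_rows", "payload": {"deltas": [{"dx":13,"dy":32,"dz":0,"rx":0,"ry":0,"rz":2},{"dx":27,"dy":64,"dz":0,"rx":0,"ry":0,"rz":4},{"dx":41,"dy":96,"dz":0,"rx":0,"ry":0,"rz":6},{"dx":54,"dy":128,"dz":0,"rx":0,"ry":0,"rz":8},{"dx":68,"dy":160,"dz":0,"rx":0,"ry":0,"rz":8}]}}

```text
clock: 5.97
tcp_pos: [0.43, -0.1075, 0.1683]
orientation: [-0.12, -3.134, 0.015]
contact_force: [1.8, -0.9, -1.5]
grip_width: 0.0529
gripper_force: 38.1
```

>>> {"api": "send_rows", "payload": {"deltas": [{"dx":13,"dy":32,"dz":0,"rx":0,"ry":0,"rz":2},{"dx":27,"dy":64,"dz":0,"rx":0,"ry":0,"rz":4},{"dx":41,"dy":96,"dz":0,"rx":0,"ry":0,"rz":6},{"dx":54,"dy":128,"dz":0,"rx":0,"ry":0,"rz":8},{"dx":67,"dy":159,"dz":0,"rx":0,"ry":0,"rz":8.7}]}}

```text
clock: 6.38
tcp_pos: [0.4973, 0.0517, 0.1682]
orientation: [0.119, -3.134, 0.015]
contact_force: [-0.1, -0.7, -1.3]
grip_width: 0.0535
gripper_force: 38.1
```

>>> {"api": "send_rows", "payload": {"deltas": [{"dx":0,"dy":0,"dz":0,"rx":0,"ry":0,"rz":0},{"dx":0,"dy":0,"dz":0,"rx":0,"ry":0,"rz":0},{"dx":0,"dy":0,"dz":0,"rx":0,"ry":0,"rz":0}]}}

```text
clock: 6.63
tcp_pos: [0.4967, 0.0496, 0.1679]
orientation: [0.117, -3.133, 0.016]
contact_force: [-0.1, -0.3, -1.4]
grip_width: 0.0532
gripper_force: 38.1
```

```bash
python3 look.py w5; python3 - <<'E'
from h import *
f=grab("scene"); P=cloud(f); np.save("s5.npy",P)
im=np.hstack([f["frame"][40:300,120:400]]); im=cv2.resize(im,None,fx=1.4,fy=1.4)
w=cv2.imread("pics/w5.png"); w=cv2.resize(w,(400,300)); c=np.zeros((364,400,3),np.uint8); c[:300]=w
cv2.imwrite("pics/c5.png",np.hstack([im,c]))
E
```

```text
6.6833 [0.4966 0.0488 0.1678] toolx [-0.997 -0.073  0.007] toolz [-0.006 -0.01  -1.   ] cam [0.429 0.046 0.3  ] [ 0.262  0.009 -0.965] joints [ 0.53  0.44 -0.93  1.99  0.44  0.94  1.01]
```

View pics/c5.png

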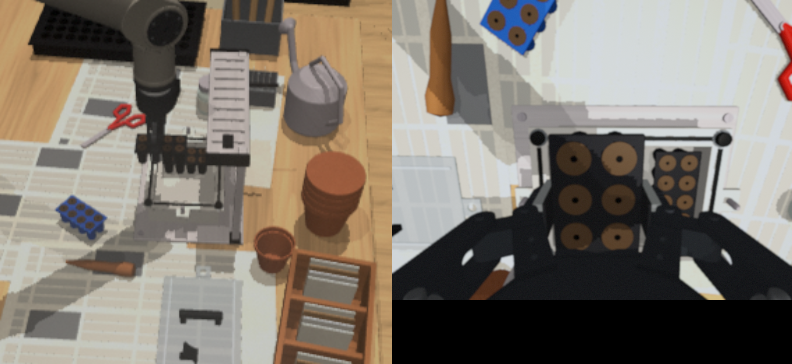

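The picture shows the strip held over the box. In wrist pixels the near cushions are at about (187,174) and (422,177), and the standing strip is at the right (367,235). The arm's wrist is well in front of the light.

```bash
python3 - <<'E'
from rect import *
d=np.load("w5.npz"); P=d["P"]; f={k:d[k] for k in("R","p","f","cx","cy")}; g=d["frame"].max(2)
C=[]
for a,b in((187,174),(422,177)):
    w=(g[b-18:b+18,a-18:a+18]<60).astype(np.uint8)
    w=cv2.morphologyEx(w,cv2.MORPH_OPEN,cv2.getStructuringElement(cv2.MORPH_ELLIPSE,(9,9)))
    n,l,s,c=cv2.connectedComponentsWithStats(w); i=1+s[1:,4].argmax(); u,v=c[i]+[a-18,b-18]
    z=np.median(P[int(v)-2:int(v)+3,int(u)-2:int(u)+3,2]); p=onz(f,u,v,.073); C.append(p); print(u,v,s[i],z,p,P[int(v),int(u)])
dv=C[1]-C[0]; yaw=np.arctan2(-dv[0],dv[1]); print("sep",np.hypot(*dv[:2]),"yaw",np.degrees(yaw))
mid=(C[0]+C[1])/2; st=mid[:2]+.074*np.array([np.cos(yaw),np.sin(yaw)]); print("station",st)
m=np.zeros(g.shape,bool); m[170:290,330:420]=1; m&=(P[...,2]>.045)&(P[...,2]<.06)&(g<150)
print("other",rect(P,m))
m=(P[...,2]>.155)&(P[...,2]<.2); m[:,:200]=0;m[:,330:]=0; m[:165]=0; m[260:]=0
print("held",rect(P,m))
u,v=np.nonzero(m)[::-1]; print(u.min(),u.max(),v.min(),v.max()); 
for q in((m[:, :].nonzero()[0].min()),): 
  print("front edge",P[q+1][m[q+1]].mean(0))
E
```

```text
186.06273062730628 176.37638376383762 [  8  11  19  19 271] 0.07393340296421133 [ 0.48168944 -0.01519456  0.073     ] [ 0.48124334 -0.015091    0.07357831]
423.498127340824 177.92134831460675 [ 10  11  20  17 267] 0.07364593787976045 [0.4681072  0.17916828 0.073     ] [0.46715198 0.17780155 0.0743561 ]
sep 0.1948368300706907 yaw 3.99738156268095
station [0.5487183  0.08714546]
other (array([0.5216, 0.1526, 0.0513]), ((532.2074584960938, 150.6283721923828), (95.3768081665039, 61.43497848510742), 4.344625473022461))
held (array([0.4719, 0.0482, 0.1817]), ((472.90045166015625, 48.491111755371094), (42.54673767089844, 64.98228454589844), 4.671185493469238))
200 329 169 259
front edge [0.45561358 0.0477272  0.1583744 ]
```

>>> {"api": "send_rows", "payload": {"deltas": [{"dx":18,"dy":3,"dz":0,"rx":0,"ry":0,"rz":0},{"dx":37,"dy":5,"dz":0,"rx":0,"ry":0,"rz":0},{"dx":37,"dy":5,"dz":-30,"rx":0,"ry":0,"rz":0},{"dx":37,"dy":5,"dz":-60,"rx":0,"ry":0,"rz":0},{"dx":37,"dy":5,"dz":-60,"rx":0,"ry":0,"rz":0}]}}

```text
clock: 7.15
tcp_pos: [0.531, 0.0521, 0.1035]
orientation: [0.112, -3.126, 0.017]
contact_force: [-2.3, -0.6, -2.5]
grip_width: 0.053
gripper_force: 38.0
```

>>> {"api": "send_rows", "payload": {"deltas": [{"dx":0,"dy":0,"dz":-20,"rx":0,"ry":0,"rz":0},{"dx":0,"dy":0,"dz":-40,"rx":0,"ry":0,"rz":0},{"dx":0,"dy":0,"dz":-55,"rx":0,"ry":0,"rz":0},{"dx":0,"dy":0,"dz":-66,"rx":0,"ry":0,"rz":0},{"dx":0,"dy":0,"dz":-66,"rx":0,"ry":0,"rz":0}]}}

```text
clock: 7.57
tcp_pos: [0.5332, 0.0542, 0.0408]
orientation: [0.115, -3.131, 0.015]
contact_force: [-0.4, -0.1, -0.1]
grip_width: 0.0533
gripper_force: 38.1
```

>>> {"api": "send_rows", "payload": {"deltas": [{"dx":0,"dy":0,"dz":-1.5,"rx":0,"ry":0,"rz":0},{"dx":0,"dy":0,"dz":-3,"rx":0,"ry":0,"rz":0},{"dx":0,"dy":0,"dz":-3,"rx":0,"ry":0,"rz":0}]}}

```text
clock: 7.82
tcp_pos: [0.5349, 0.0553, 0.0398]
orientation: [0.116, -3.135, 0.014]
contact_force: [0.0, 0.5, -0.5]
grip_width: 0.0532
gripper_force: 38.1
```

>>> {"api": "send_rows", "payload": {"deltas": [{"dx":0,"dy":0,"dz":0,"rx":0,"ry":0,"rz":0},{"dx":0,"dy":0,"dz":0,"rx":0,"ry":0,"rz":0},{"dx":0,"dy":0,"dz":0,"rx":0,"ry":0,"rz":0},{"dx":0,"dy":0,"dz":0,"rx":0,"ry":0,"rz":0}], "jaw": 66}}

```text
clock: 8.15
tcp_pos: [0.5346, 0.0552, 0.0394]
orientation: [0.116, -3.135, 0.014]
contact_force: [0.5, -0.0, 0.6]
grip_width: 0.0659
gripper_force: 0.0
```

>>> {"api": "send_rows", "payload": {"deltas": [{"dx":0,"dy":0,"dz":25,"rx":0,"ry":0,"rz":0},{"dx":0,"dy":0,"dz":60,"rx":0,"ry":0,"rz":0},{"dx":-10,"dy":0,"dz":100,"rx":0,"ry":0,"rz":0},{"dx":-40,"dy":0,"dz":130,"rx":0,"ry":0,"rz":0},{"dx":-40,"dy":0,"dz":130,"rx":0,"ry":0,"rz":0}]}}

```text
clock: 8.57
tcp_pos: [0.4934, 0.0568, 0.1739]
orientation: [-0.12, 3.139, -0.017]
contact_force: [-1.0, -0.0, -0.6]
grip_width: 0.0662
gripper_force: 0.0
```

```bash
python3 look.py w6; python3 - <<'E'
from rect import *
d=np.load("w6.npz"); P=d["P"]; g=d["frame"].max(2)
m=(P[...,2]>.044)&(P[...,2]<.06)&(g<140)&(abs(P[...,1]-.054)<.045)&(P[...,0]>.478)&(P[...,0]<.605)
print(rect(P,m), np.percentile(P[m][:,2],[5,50,95]),m.sum())
m=np.zeros(g.shape,bool); m[170:290,330:420]=1; m&=(P[...,2]>.045)&(P[...,2]<.06)&(g<150); print(rect(P,m))
P=np.load("s5.npy"); m=(P[...,2]>.03)&(P[...,2]<.06)&(abs(P[...,0]-.62)<.05)&(abs(P[...,1]+.254)<.015); print(rect(P,m))
E
```

```text
8.6167 [0.4942 0.0557 0.1719] toolx [-0.997 -0.075  0.001] toolz [-0.    -0.011 -1.   ] cam [0.425 0.053 0.306] [ 0.268  0.009 -0.963] joints [ 0.53  0.43 -0.94  1.99  0.44  0.94  1.  ]
(array([0.5376, 0.0551, 0.0515]), ((541.6914672851562, 55.206119537353516), (103.04694366455078, 54.22547912597656), 4.451653480529785)) [0.05019279 0.05148726 0.05279483] 5310
(array([0.5148, 0.1542, 0.0513]), ((538.0972900390625, 155.3121337890625), (104.50160217285156, 58.65147018432617), 7.940952777862549))
(array([ 0.6235, -0.2537,  0.0348]), ((621.9747314453125, -252.23170471191406), (80.98228454589844, 16.99811363220215), 3.3318440914154053))
```

>>> {"api": "send_rows", "payload": {"deltas": [{"dx":5,"dy":-36,"dz":0,"rx":0,"ry":0,"rz":0},{"dx":15,"dy":-74,"dz":0,"rx":0,"ry":0,"rz":0},{"dx":28,"dy":-112,"dz":0,"rx":0,"ry":0,"rz":0},{"dx":40,"dy":-150,"dz":10,"rx":0.6,"ry":0,"rz":0},{"dx":50,"dy":-186,"dz":20,"rx":0.6,"ry":0,"rz":0}], "jaw": 40}}

```text
clock: 9.03
tcp_pos: [0.5442, -0.1339, 0.1876]
orientation: [0.115, -3.132, -0.003]
contact_force: [1.2, -0.5, 0.1]
grip_width: 0.0401
gripper_force: 0.0
```

>>> {"api": "send_rows", "payload": {"deltas": [{"dx":12,"dy":-36,"dz":5,"rx":0,"ry":0,"rz":0},{"dx":25,"dy":-72,"dz":10,"rx":0,"ry":0,"rz":0},{"dx":40,"dy":-105,"dz":15,"rx":0,"ry":0,"rz":0},{"dx":56,"dy":-124,"dz":20,"rx":0,"ry":0,"rz":0},{"dx":56,"dy":-124,"dz":20,"rx":0,"ry":0,"rz":0}]}}

```text
clock: 9.45
tcp_pos: [0.602, -0.2618, 0.2077]
orientation: [0.103, -3.136, 0.0]
contact_force: [-0.9, -0.3, -0.2]
grip_width: 0.0401
gripper_force: 0.0
```

>>> {"api": "send_rows", "payload": {"deltas": [{"dx":0,"dy":0,"dz":0,"rx":0,"ry":0,"rz":0},{"dx":0,"dy":0,"dz":0,"rx":0,"ry":0,"rz":0}]}}

```text
clock: 9.62
tcp_pos: [0.5999, -0.2536, 0.2077]
orientation: [0.118, -3.133, -0.005]
contact_force: [0.6, 0.5, -0.6]
grip_width: 0.0401
gripper_force: 0.0
```

```bash
python3 look.py w7
```

```text
9.6667 [ 0.5998 -0.2531  0.208 ] toolx [-0.997 -0.076  0.006] toolz [-0.007  0.002 -1.   ] cam [ 0.533 -0.259  0.34 ] [ 0.261  0.022 -0.965] joints [ 0.87  0.61 -0.84  1.6   0.48  1.16  1.57]
```

View pics/w7.png

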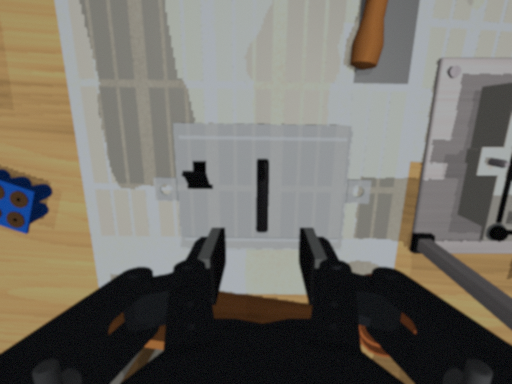

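The wrist view shows the lid with its bar at (262,196), the raised flap at (197,175), and the lug holes at about (166,189) and (358,190).

```bash
python3 - <<'E'
from rect import *
d=np.load("w7.npz"); P=d["P"]; f={k:d[k] for k in("R","p","f","cx","cy")}; g=d["frame"].max(2)
m=np.zeros(g.shape,bool); m[150:240,245:280]=1; m&=(g<60)
print("bar depth",rect(P,m),np.percentile(P[m][:,2],[10,50,90]))
v,u=np.nonzero(m); rc=cv2.minAreaRect(np.c_[u,v].astype(np.float32)); print(rc)
q=np.array([onz(f,a,b,.038)[:2]*1000 for a,b in zip(u,v)],np.float32); print("bar z.038",cv2.minAreaRect(q))
h=[onz(f,*p,.004) for p in((166,189),(358,190))]; print(h,(h[0]+h[1])/2,np.degrees(np.arctan2(-(h[1]-h[0])[0],(h[1]-h[0])[1])),np.linalg.norm(h[1]-h[0]))
m=np.zeros(g.shape,bool); m[150:200,175:220]=1; m&=(g<60); print("flap",P[m].min(0),P[m].max(0))
# lid outline
im=d["frame"]; 
E
```

```text
bar depth (array([nan, nan, nan]), ((nan, nan), (0.0, 0.0), 0.0)) [nan nan nan]
((262.02630615234375, 195.00071716308594), (9.891311645507812, 70.18622589111328), 1.5074357986450195)
bar z.038 ((618.1179809570312, -251.6509246826172), (81.16592407226562, 11.032840728759766), 2.9980616569519043)
[array([ 0.6273735 , -0.36932102,  0.004     ]), array([ 0.61101009, -0.13334547,  0.004     ])] [ 0.6191918  -0.25133324  0.004     ] 3.966748189902128 0.2365422238422338
flap [nan nan nan] [nan nan nan]
```

>>> {"api": "send_rows", "payload": {"deltas": [{"dx":-1,"dy":0,"dz":-38,"rx":0,"ry":0,"rz":-0.4},{"dx":-1,"dy":0,"dz":-76,"rx":0,"ry":0,"rz":-0.4},{"dx":-1,"dy":0,"dz":-114,"rx":0,"ry":0,"rz":-0.4},{"dx":-1,"dy":0,"dz":-150,"rx":0,"ry":0,"rz":-0.4},{"dx":-1,"dy":0,"dz":-170,"rx":0,"ry":0,"rz":-0.4}]}}

```text
clock: 10.08
tcp_pos: [0.5964, -0.2527, 0.0347]
orientation: [0.109, -3.129, -0.005]
contact_force: [-1.3, -0.3, -0.4]
grip_width: 0.0401
gripper_force: 0.0
```

>>> {"api": "send_rows", "payload": {"deltas": [{"dx":0,"dy":0,"dz":-7,"rx":0,"ry":0,"rz":0},{"dx":0,"dy":0,"dz":-14,"rx":0,"ry":0,"rz":0},{"dx":0,"dy":0,"dz":-14,"rx":0,"ry":0,"rz":0}]}}

```text
clock: 10.33
tcp_pos: [0.5994, -0.2539, 0.0249]
orientation: [0.107, -3.135, -0.003]
contact_force: [0.1, 0.6, 0.5]
grip_width: 0.04
gripper_force: 0.0
```

```bash
python3 look.py w8
```

```text
10.3833 [ 0.6    -0.2543  0.026 ] toolx [-0.998 -0.068  0.004] toolz [-0.004  0.001 -1.   ] cam [ 0.532 -0.258  0.157] [ 0.262  0.019 -0.965] joints [ 0.79  0.81 -0.71  1.71  0.66  0.88  1.44]
```

View pics/w8.png

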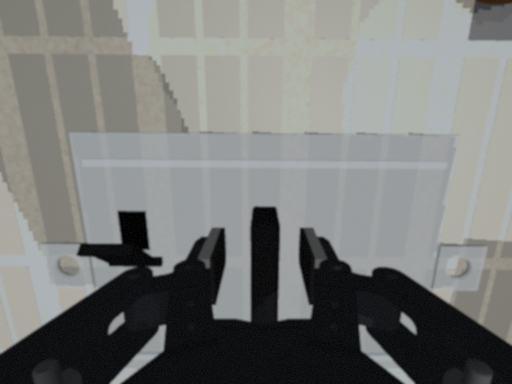

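The bar (265,255) lies between the open fingers, and the holes show at (68,265) and (457,266).

>>> {"api": "send_rows", "payload": {"deltas": [{"dx":0,"dy":0,"dz":-3,"rx":0,"ry":0,"rz":0},{"dx":0,"dy":0,"dz":-3,"rx":0,"ry":0,"rz":0},{"dx":0,"dy":0,"dz":-3,"rx":0,"ry":0,"rz":0},{"dx":0,"dy":0,"dz":-3,"rx":0,"ry":0,"rz":0},{"dx":0,"dy":0,"dz":-3,"rx":0,"ry":0,"rz":0}], "jaw": 5, "newtons": 70}}

```text
clock: 10.8
tcp_pos: [0.6003, -0.2548, 0.0236]
orientation: [0.106, -3.137, -0.001]
contact_force: [-1.0, 0.6, 6.7]
grip_width: 0.0127
gripper_force: 69.7
```

>>> {"api": "send_rows", "payload": {"deltas": [{"dx":0,"dy":0,"dz":0,"rx":0,"ry":0,"rz":0},{"dx":0,"dy":0,"dz":0,"rx":0,"ry":0,"rz":0},{"dx":0,"dy":0,"dz":0,"rx":0,"ry":0,"rz":0}]}}

```text
clock: 11.05
tcp_pos: [0.6003, -0.2548, 0.0235]
orientation: [0.106, -3.137, -0.001]
contact_force: [-1.1, 0.7, 7.2]
grip_width: 0.0127
gripper_force: 69.7
```

```bash
cat > holes.py <<'E'
from rect import *
import sys
# lid holes: bright disks near seeds in wrist pic; plane height z of the lid top
def find(d,seeds,z,w=22):
    f={k:d[k] for k in("R","p","f","cx","cy")}; g=cv2.cvtColor(d["frame"],cv2.COLOR_BGR2GRAY); out=[]
    for a,b in seeds:
        c=cv2.medianBlur(g,3)[b-w:b+w,a-w:a+w]
        H=cv2.HoughCircles(cv2.resize(c,None,fx=3,fy=3,interpolation=cv2.INTER_CUBIC),cv2.HOUGH_GRADIENT,1,200,param1=60,param2=12,minRadius=20,maxRadius=48)
        u,v,rr=H[0][0]/3; u+=a-w; v+=b-w; out.append(onz(f,u,v,z)); print("px",u.round(1),v.round(1),rr.round(1),out[-1].round(4))
    h=np.array(out); dv=h[1]-h[0]; print("mid",h.mean(0).round(4),"yaw",np.degrees(np.arctan2(-dv[0],dv[1])).round(2),"sep",np.linalg.norm(dv).round(4)); return h
E
python3 look.py w9; python3 -c "
from holes import *
for n in('w8','w9'): find(np.load(n+'.npz'),((68,265),(457,266)),.004)"
```

```text
11.1 [ 0.6003 -0.2548  0.0236] toolx [-0.998 -0.067  0.003] toolz [-0.003  0.001 -1.   ] cam [ 0.533 -0.259  0.155] [ 0.265  0.017 -0.964] joints [ 0.79  0.81 -0.71  1.71  0.66  0.87  1.43]
px 69.2 263.8 11.4 [ 0.6258 -0.3687  0.004 ]
px 455.2 262.5 15.4 [ 0.6091 -0.136   0.004 ]
mid [ 0.6174 -0.2523  0.004 ] yaw 4.1 sep 0.2333
px 64.8 265.2 10.2 [ 0.627  -0.3715  0.004 ]
px 454.2 262.5 15.8 [ 0.6095 -0.1388  0.004 ]
mid [ 0.6182 -0.2551  0.004 ] yaw 4.29 sep 0.2334
```

>>> {"api": "send_rows", "payload": {"deltas": [{"dx":0,"dy":0,"dz":15,"rx":0,"ry":0,"rz":0},{"dx":0,"dy":0,"dz":45,"rx":0,"ry":0,"rz":0},{"dx":-10,"dy":0,"dz":80,"rx":0,"ry":0,"rz":0},{"dx":-30,"dy":0,"dz":115,"rx":0,"ry":0,"rz":0},{"dx":-60,"dy":0,"dz":135,"rx":0,"ry":0,"rz":0}]}}

```text
clock: 11.52
tcp_pos: [0.5422, -0.2541, 0.1617]
orientation: [-0.108, 3.138, 0.0]
contact_force: [1.1, -0.1, -0.4]
grip_width: 0.0132
gripper_force: 68.8
```

>>> {"api": "send_rows", "payload": {"deltas": [{"dx":-15,"dy":25,"dz":0,"rx":0,"ry":0,"rz":0},{"dx":-30,"dy":55,"dz":0,"rx":0,"ry":0,"rz":0},{"dx":-40,"dy":90,"dz":0,"rx":0,"ry":0,"rz":0},{"dx":-40,"dy":125,"dz":0,"rx":0,"ry":0,"rz":0},{"dx":-40,"dy":160,"dz":0,"rx":0,"ry":0,"rz":0}]}}

```text
clock: 11.93
tcp_pos: [0.498, -0.0942, 0.1578]
orientation: [0.103, -3.135, 0.0]
contact_force: [0.8, 0.5, -1.6]
grip_width: 0.0127
gripper_force: 68.7
```

>>> {"api": "send_rows", "payload": {"deltas": [{"dx":0,"dy":35,"dz":0,"rx":0,"ry":0,"rz":0},{"dx":0,"dy":72,"dz":0,"rx":0,"ry":0,"rz":0},{"dx":0,"dy":108,"dz":0,"rx":0,"ry":0,"rz":0},{"dx":0,"dy":144,"dz":0,"rx":0,"ry":0,"rz":0},{"dx":0,"dy":178,"dz":0,"rx":0,"ry":0,"rz":0}]}}

```text
clock: 12.35
tcp_pos: [0.4988, 0.085, 0.1579]
orientation: [0.106, -3.135, -0.001]
contact_force: [1.3, -0.8, -1.0]
grip_width: 0.013
gripper_force: 68.7
```

```bash
python3 look.py w10
```

```text
12.4 [0.4985 0.0937 0.1591] toolx [-0.997 -0.076  0.001] toolz [-0.002  0.007 -1.   ] cam [0.431 0.081 0.29 ] [ 0.263  0.018 -0.965] joints [ 0.45  0.47 -0.94  1.98  0.46  0.92  0.92]
```

>>> {"api": "send_rows", "payload": {"deltas": [{"dx":8,"dy":0,"dz":-9,"rx":0,"ry":0,"rz":0},{"dx":16,"dy":0,"dz":-18,"rx":0,"ry":0,"rz":0},{"dx":24,"dy":0,"dz":-27,"rx":0,"ry":0,"rz":0},{"dx":32,"dy":0,"dz":-35,"rx":0,"ry":0,"rz":0},{"dx":32,"dy":0,"dz":-35,"rx":0,"ry":0,"rz":0}]}}

```text
clock: 12.82
tcp_pos: [0.5323, 0.0812, 0.1199]
orientation: [0.1, -3.133, -0.002]
contact_force: [-0.0, -0.7, -2.7]
grip_width: 0.0128
gripper_force: 68.8
```

>>> {"api": "send_rows", "payload": {"deltas": [{"dx":0,"dy":0,"dz":0,"rx":0,"ry":0,"rz":0},{"dx":0,"dy":0,"dz":0,"rx":0,"ry":0,"rz":0}]}}

```text
clock: 12.98
tcp_pos: [0.5312, 0.0828, 0.1219]
orientation: [0.104, -3.134, -0.003]
contact_force: [0.6, -0.5, -2.2]
grip_width: 0.0124
gripper_force: 68.8
```

```bash
python3 look.py w11; python3 - <<'E'
import cv2,numpy as np
w=cv2.imread("pics/w11.png")
a=cv2.resize(w[210:320,10:143],None,fx=3,fy=3,interpolation=cv2.INTER_CUBIC)
b=cv2.resize(w[210:320,379:512],None,fx=3,fy=3,interpolation=cv2.INTER_CUBIC)
c=cv2.resize(w,(340,255)); bot=np.zeros((255,798,3),np.uint8); bot[:,:340]=c
cv2.imwrite("pics/c11.png",np.vstack([np.hstack([a,b]),bot]))
E
```

```text
13.0333 [0.5312 0.0829 0.1222] toolx [-0.998 -0.067  0.005] toolz [-0.005  0.001 -1.   ] cam [0.464 0.078 0.254] [ 0.262  0.018 -0.965] joints [ 0.4   0.56 -0.87  1.94  0.54  0.9   0.89]
```

View pics/c11.png

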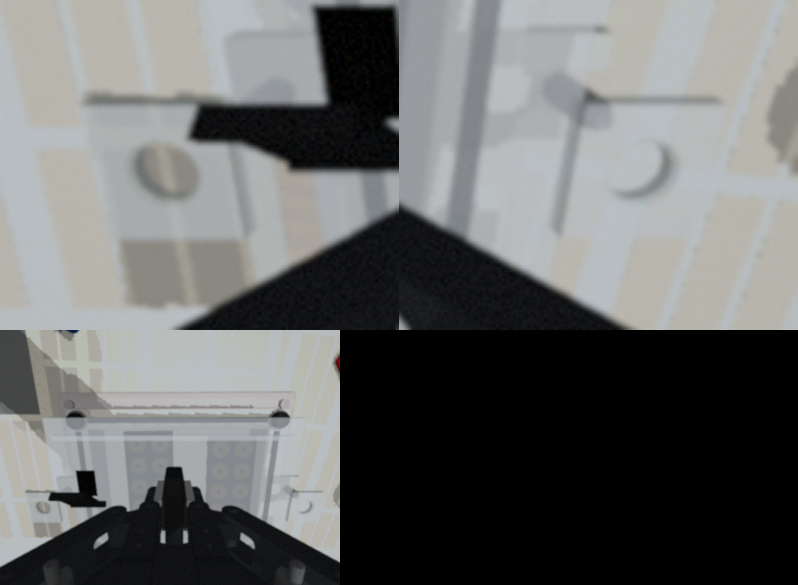

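The close view shows the right lug hole at wrist (65.7,266) and the left hole at (459.3,265.7). The left stud tip is at about (446,249) and the near cushions are at about (114,135) and (422,134).

```bash
python3 - <<'E'
from rect import *
d=np.load("w11.npz"); f={k:d[k] for k in("R","p","f","cx","cy")}; g=d["frame"].max(2)
C=[]
for a,b in((114,135),(422,134)):
    p=g[b-22:b+22,a-22:a+22]; t,w=cv2.threshold(p,0,1,cv2.THRESH_BINARY_INV+cv2.THRESH_OTSU)
    w=cv2.morphologyEx(w,cv2.MORPH_OPEN,cv2.getStructuringElement(cv2.MORPH_ELLIPSE,(13,13)))
    n,l,s,c=cv2.connectedComponentsWithStats(w); i=1+s[1:,4].argmax(); x,y,W,H,A=s[i]; u=x+W/2-.5+a-22; v=y+H/2-.5+b-22; C.append(onz(f,u,v,.073)); print(t,u,v,s[i],C[-1])
dv=C[1]-C[0]; yaw=np.arctan2(-dv[0],dv[1]); st=(C[0]+C[1])[:2]/2+.074*np.array([np.cos(yaw),np.sin(yaw)]); print("station",st,np.degrees(yaw),np.linalg.norm(dv))
h=[onz(f,65.7,266,.1022),onz(f,459.3,265.7,.1022)]; print("holes",h,(h[0]+h[1])/2,np.degrees(np.arctan2(-(h[1]-h[0])[0],(h[1]-h[0])[1])),np.linalg.norm(h[1]-h[0]))
s=onz(f,446,249,.084); print("stud_l",s)
for z in (.084,): print("expected tips px from station", [proj(f,[*(st+y*np.array([-np.sin(yaw),np.cos(yaw)])),z]) for y in(.119,-.119)])
E
```

```text
Traceback (most recent call last):
ValueError: attempt to get argmax of an empty sequence
```

```bash
python3 - <<'E'
from rect import *
d=np.load("w11.npz"); f={k:d[k] for k in("R","p","f","cx","cy")}; g=cv2.cvtColor(d["frame"],cv2.COLOR_BGR2GRAY)
C=[]
for a,b in((114,135),(422,134)):
    p=g[b-26:b+26,a-26:a+26]
    H=cv2.HoughCircles(cv2.resize(p,None,fx=3,fy=3,interpolation=cv2.INTER_CUBIC),cv2.HOUGH_GRADIENT,1,300,param1=80,param2=12,minRadius=27,maxRadius=54)
    u,v,rr=H[0][0]/3; u+=a-26; v+=b-26; C.append(onz(f,u,v,.074)); print(u,v,rr,C[-1])
dv=C[1]-C[0]; yaw=np.arctan2(-dv[0],dv[1]); st=(C[0]+C[1])[:2]/2+.074*np.array([np.cos(yaw),np.sin(yaw)]); print("station",st,np.degrees(yaw),np.linalg.norm(dv))
h=[onz(f,65.7,266,.1022),onz(f,459.3,265.7,.1022)]; print("holes",h,(h[0]+h[1])/2,np.degrees(np.arctan2(-(h[1]-h[0])[0],(h[1]-h[0])[1])),np.linalg.norm(h[1]-h[0]))
print("stud_l",onz(f,446,249,.084), "exp tips px",[proj(f,[*(st+y*np.array([-np.sin(yaw),np.cos(yaw)])),.084]).round(1) for y in(.119,-.119)])
E
```

```text
115.166664 136.83333 15.599999 [ 0.48236621 -0.01267897  0.074     ]
424.16666 134.5 12.133334 [0.46811045 0.18080873 0.074     ]
station [0.54903829 0.0895023 ] 4.2138165175977145 0.19401215077990422
holes [array([ 0.55826253, -0.03343533,  0.1022    ]), array([0.5425008 , 0.20265863, 0.1022    ])] [0.55038167 0.08461165 0.1022    ] 3.81942187759717 0.23661950603843343
stud_l [0.54036835 0.2056943  0.084     ] exp tips px [array([449.7, 249.1]), array([ 90.5, 251.6])]
```

>>> {"api": "send_rows", "payload": {"deltas": [{"dx":-2,"dy":3.5,"dz":-5,"rx":0,"ry":0,"rz":0.3},{"dx":-2,"dy":3.5,"dz":-10,"rx":0,"ry":0,"rz":0.3},{"dx":-2,"dy":3.5,"dz":-10,"rx":0,"ry":0,"rz":0.3},{"dx":-2,"dy":3.5,"dz":-10,"rx":0,"ry":0,"rz":0.3}]}}

```text
clock: 13.37
tcp_pos: [0.5289, 0.0867, 0.1117]
orientation: [0.114, -3.134, -0.002]
contact_force: [-0.3, 0.5, -2.1]
grip_width: 0.0129
gripper_force: 68.9
```

```bash
python3 look.py w12; python3 - <<'E'
import cv2,numpy as np
w=cv2.imread("pics/w12.png")
a=cv2.resize(w[230:300,40:120],None,fx=5,fy=5,interpolation=cv2.INTER_CUBIC)
b=cv2.resize(w[230:300,420:500],None,fx=5,fy=5,interpolation=cv2.INTER_CUBIC)
cv2.imwrite("pics/c12.png",np.hstack([a,b]))
E
```

```text
13.4167 [0.5292 0.0867 0.112 ] toolx [-0.997 -0.073  0.005] toolz [-0.005  0.001 -1.   ] cam [0.462 0.082 0.244] [ 0.262  0.019 -0.965] joints [ 0.39  0.57 -0.86  1.95  0.56  0.88  0.88]
```

View pics/c12.png

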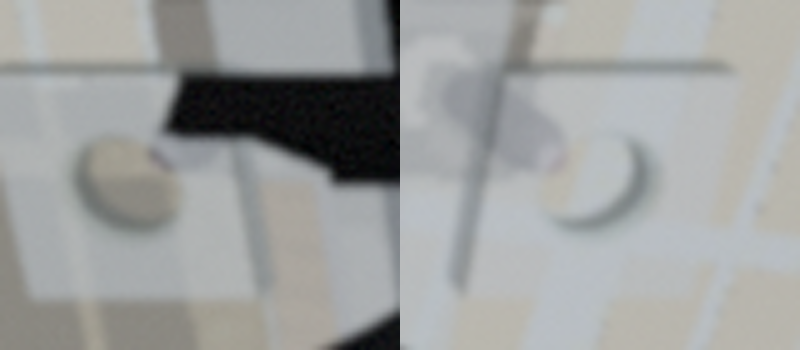

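Both stud tips nearly meet the hole edges: right tip (71,261) against hole (65.6,266), and left tip (450.6,261) against hole (458,265.6).

```bash
python3 - <<'E'
from rect import *
d=np.load("w12.npz"); f={k:d[k] for k in("R","p","f","cx","cy")}
h=[onz(f,65.6,266,.0904),onz(f,458,265.6,.0904)]; s=[onz(f,71,261,.083),onz(f,450.6,261,.083)]
for a,b in zip(h,s): print(a.round(4),b.round(4),((b-a)*1000).round(1))
print(np.linalg.norm(h[0]-h[1]),np.linalg.norm(s[0]-s[1]))
E
```

```text
[ 0.5578 -0.0307  0.0904] [ 0.5586 -0.0323  0.083 ] [ 0.8 -1.6 -7.4]
[0.5403 0.2071 0.0904] [0.5412 0.2076 0.083 ] [ 0.9  0.5 -7.4]
0.23844017859397312 0.24058901547139994
```

>>> {"api": "send_rows", "payload": {"deltas": [{"dx":1,"dy":-0.5,"dz":-2,"rx":0,"ry":0,"rz":0},{"dx":1,"dy":-0.5,"dz":-4,"rx":0,"ry":0,"rz":0},{"dx":1,"dy":-0.5,"dz":-6,"rx":0,"ry":0,"rz":0},{"dx":1,"dy":-0.5,"dz":-8,"rx":0,"ry":0,"rz":0},{"dx":1,"dy":-0.5,"dz":-8,"rx":0,"ry":0,"rz":0}]}}

```text
clock: 13.83
tcp_pos: [0.5301, 0.0861, 0.1036]
orientation: [0.114, -3.134, -0.002]
contact_force: [-0.8, -0.1, -2.4]
grip_width: 0.013
gripper_force: 68.9
```

>>> {"api": "send_rows", "payload": {"deltas": [{"dx":0,"dy":0,"dz":-2,"rx":0,"ry":0,"rz":0},{"dx":0,"dy":0,"dz":-4,"rx":0,"ry":0,"rz":0},{"dx":0,"dy":0,"dz":-5,"rx":0,"ry":0,"rz":0},{"dx":0,"dy":0,"dz":-5,"rx":0,"ry":0,"rz":0}]}}

```text
clock: 14.17
tcp_pos: [0.5302, 0.0861, 0.0988]
orientation: [0.114, -3.134, -0.002]
contact_force: [0.5, -0.9, -2.1]
grip_width: 0.0126
gripper_force: 68.9
```

>>> {"api": "send_rows", "payload": {"deltas": [{"dx":0,"dy":0,"dz":-1,"rx":0,"ry":0,"rz":0},{"dx":0,"dy":0,"dz":-1,"rx":0,"ry":0,"rz":0}]}}

```text
clock: 14.33
tcp_pos: [0.5304, 0.0862, 0.098]
orientation: [0.114, -3.135, -0.002]
contact_force: [0.5, -0.8, -2.8]
grip_width: 0.0129
gripper_force: 68.8
```

>>> {"api": "send_rows", "payload": {"deltas": [{"dx":0,"dy":0,"dz":0,"rx":0,"ry":0,"rz":0},{"dx":0,"dy":0,"dz":0,"rx":0,"ry":0,"rz":0},{"dx":0,"dy":0,"dz":0,"rx":0,"ry":0,"rz":0},{"dx":0,"dy":0,"dz":0,"rx":0,"ry":0,"rz":0}], "jaw": 36}}

```text
clock: 14.67
tcp_pos: [0.5306, 0.0863, 0.0983]
orientation: [0.114, -3.135, -0.002]
contact_force: [-0.0, 0.3, -0.8]
grip_width: 0.0359
gripper_force: 0.0
```

>>> {"api": "send_rows", "payload": {"deltas": [{"dx":0,"dy":0,"dz":20,"rx":0,"ry":0,"rz":0},{"dx":-5,"dy":0,"dz":45,"rx":0,"ry":0,"rz":0},{"dx":-35,"dy":0,"dz":60,"rx":0,"ry":0,"rz":0},{"dx":-35,"dy":0,"dz":60,"rx":0,"ry":0,"rz":0},{"dx":-35,"dy":0,"dz":60,"rx":0,"ry":0,"rz":0}]}}

```text
clock: 15.08
tcp_pos: [0.495, 0.0862, 0.1589]
orientation: [0.115, -3.136, -0.0]
contact_force: [0.3, -0.6, 0.7]
grip_width: 0.0357
gripper_force: 0.0
```

```bash
python3 look.py w13; python3 - <<'E'
from rect import *
d=np.load("w13.npz"); P=d["P"]; f={k:d[k] for k in("R","p","f","cx","cy")}; g=d["frame"].max(2)
z=d["P"][...,2]
m=(g<70)&(abs(P[...,0]-.549)<.06)&(abs(P[...,1]-.086)<.02)&(z>.085)&(z<.13); m[:,:200]=0;m[:,320:]=0
print(m.sum(), rect(P,m) if m.any() else "", np.percentile(z[m],[10,50,90]) if m.any() else "")
f2=grab("scene"); Q=cloud(f2); gg=f2["frame"].max(2)
m=(gg<90)&(abs(Q[...,0]-.549)<.055)&(abs(Q[...,1]-.086)<.014)&(Q[...,2]>.09)&(Q[...,2]<.125); print("scene",rect(Q,m),m.sum())
E
```

```text
15.1333 [0.4955 0.0859 0.1584] toolx [-0.997 -0.072  0.004] toolz [-0.004  0.001 -1.   ] cam [0.427 0.081 0.291] [ 0.264  0.019 -0.964] joints [ 0.46  0.46 -0.94  1.99  0.46  0.92  0.93]
1633 (array([0.5353, 0.0867, 0.1118]), ((542.9649658203125, 86.90103149414062), (70.12171936035156, 12.860255241394043), 3.7743442058563232)) [0.10819232 0.11177089 0.11263589]
scene (array([0.5538, 0.0831, 0.1065]), ((552.2593383789062, 85.30810546875), (81.40159606933594, 16.44232177734375), 6.229341983795166)) 175
```

>>> {"api": "send_rows", "payload": {"deltas": [{"dx":-5,"dy":-35,"dz":0,"rx":0,"ry":0,"rz":0},{"dx":-10,"dy":-70,"dz":0,"rx":0,"ry":0,"rz":0},{"dx":-10,"dy":-98,"dz":-20,"rx":0,"ry":0,"rz":0},{"dx":-10,"dy":-98,"dz":-48,"rx":0,"ry":0,"rz":0},{"dx":-10,"dy":-98,"dz":-55,"rx":0,"ry":0,"rz":0}], "jaw": 0}}

```text
clock: 15.6
tcp_pos: [0.4836, -0.0146, 0.0994]
orientation: [0.106, -3.13, -0.002]
contact_force: [-1.4, 0.4, -0.2]
grip_width: -0.0002
gripper_force: 0.0
```

>>> {"api": "send_rows", "payload": {"deltas": [{"dx":0,"dy":0,"dz":0,"rx":0,"ry":0,"rz":0},{"dx":0,"dy":0,"dz":-4,"rx":0,"ry":0,"rz":0},{"dx":0,"dy":0,"dz":-8,"rx":0,"ry":0,"rz":0},{"dx":0,"dy":0,"dz":-8,"rx":0,"ry":0,"rz":0}]}}

```text
clock: 15.93
tcp_pos: [0.4858, -0.0106, 0.0954]
orientation: [0.117, -3.135, -0.003]
contact_force: [0.0, -0.7, 0.4]
grip_width: -0.0001
gripper_force: 0.0
```

>>> {"api": "send_rows", "payload": {"deltas": [{"dx":0,"dy":-2,"dz":-3,"rx":0,"ry":0,"rz":0},{"dx":0,"dy":-2,"dz":-6,"rx":0,"ry":0,"rz":0},{"dx":0,"dy":-2,"dz":-8,"rx":0,"ry":0,"rz":0},{"dx":0,"dy":-2,"dz":-8,"rx":0,"ry":0,"rz":0}]}}

```text
clock: 16.27
tcp_pos: [0.4858, -0.0138, 0.0875]
orientation: [0.114, -3.135, -0.001]
contact_force: [-0.5, -0.9, 3.4]
grip_width: -0.0001
gripper_force: 1.7
```

>>> {"api": "send_rows", "payload": {"deltas": [{"dx":0,"dy":0,"dz":-2,"rx":0,"ry":0,"rz":0},{"dx":0,"dy":0,"dz":-4,"rx":0,"ry":0,"rz":0},{"dx":0,"dy":0,"dz":-4,"rx":0,"ry":0,"rz":0}]}}

```text
clock: 16.52
tcp_pos: [0.4858, -0.0138, 0.0837]
orientation: [0.114, -3.136, -0.001]
contact_force: [-2.5, -0.4, 8.9]
grip_width: -0.0001
gripper_force: 3.9
```

>>> {"api": "send_rows", "payload": {"deltas": [{"dx":0,"dy":0,"dz":-1.5,"rx":0,"ry":0,"rz":0},{"dx":0,"dy":0,"dz":-3,"rx":0,"ry":0,"rz":0},{"dx":0,"dy":0,"dz":-3,"rx":0,"ry":0,"rz":0}]}}

```text
clock: 16.77
tcp_pos: [0.4859, -0.0138, 0.0829]
orientation: [0.114, -3.135, 0.003]
contact_force: [-12.2, -2.6, 36.1]
grip_width: 0.0003
gripper_force: 18.6
```

>>> {"api": "send_rows", "payload": {"deltas": [{"dx":0,"dy":0,"dz":25,"rx":0,"ry":0,"rz":0},{"dx":-2,"dy":35,"dz":35,"rx":0,"ry":0,"rz":0},{"dx":-5,"dy":75,"dz":35,"rx":0,"ry":0,"rz":0},{"dx":-8,"dy":115,"dz":35,"rx":0,"ry":0,"rz":0},{"dx":-11,"dy":155,"dz":35,"rx":0,"ry":0,"rz":0}]}}

```text
clock: 17.18
tcp_pos: [0.4745, 0.1424, 0.1156]
orientation: [0.111, -3.136, -0.002]
contact_force: [0.3, 0.6, -0.3]
grip_width: -0.0002
gripper_force: 0.0
```

>>> {"api": "send_rows", "payload": {"deltas": [{"dx":-2,"dy":34,"dz":0,"rx":0,"ry":0,"rz":0},{"dx":-2,"dy":34,"dz":-20,"rx":0,"ry":0,"rz":0},{"dx":-2,"dy":34,"dz":-20,"rx":0,"ry":0,"rz":0},{"dx":-2,"dy":34,"dz":-20,"rx":0,"ry":0,"rz":0}]}}

```text
clock: 17.52
tcp_pos: [0.4716, 0.1751, 0.0945]
orientation: [0.115, -3.133, -0.001]
contact_force: [-0.2, -0.0, -0.4]
grip_width: 0.0001
gripper_force: 0.0
```

```bash
cat > corners.py <<'E'
from rect import *
st=np.array([.549,.0865]); y=np.radians(4.15); A=np.array([[np.cos(y),-np.sin(y)],[np.sin(y),np.cos(y)]])
f=grab("scene"); Q=cloud(f); L=(Q[...,:2]-st)@A
for n,c in(("nl",(-66,90)),("nr",(-66,-90)),("fl",(38,95)),("fr",(38,-95)),("mid",(-60,0))):
    m=(np.abs(L-np.array(c)/1000)<.010).all(-1)&(Q[...,2]<.1)&(Q[...,2]>.06); print(n,m.sum(),np.median(Q[m][:,2]).round(4) if m.any() else "")
o=r.get_obs(); M=R.from_rotvec(o["orientation"]).as_matrix(); print(o["tcp_pos"].round(4),((o["tcp_pos"][:2]-st)@A*1000).round(1),M[:,2].round(3),o["joints"].round(2))
E
python3 corners.py
```

```text
nl 34 0.0798
nr 37 0.0765
fl 27 0.0751
fr 52 0.0743
mid 31 0.0765
[0.4722 0.1747 0.095 ] [-70.2  93.5] [-0.006  0.001 -1.   ] [ 0.21  0.55 -0.86  2.04  0.57  0.82  0.65]
```

>>> {"api": "send_rows", "payload": {"deltas": [{"dx":0,"dy":0,"dz":-4,"rx":0,"ry":0,"rz":0},{"dx":0,"dy":0,"dz":-7,"rx":0,"ry":0,"rz":0},{"dx":0,"dy":0,"dz":-9,"rx":0,"ry":0,"rz":0},{"dx":0,"dy":0,"dz":-11,"rx":0,"ry":0,"rz":0},{"dx":0,"dy":0,"dz":-11,"rx":0,"ry":0,"rz":0}]}}

```text
clock: 17.98
tcp_pos: [0.473, 0.1743, 0.0846]
orientation: [0.111, -3.136, -0.001]
contact_force: [-1.8, -1.6, 6.1]
grip_width: 0.0001
gripper_force: 2.7
```

>>> {"api": "send_rows", "payload": {"deltas": [{"dx":0,"dy":0,"dz":-1,"rx":0,"ry":0,"rz":0},{"dx":0,"dy":0,"dz":-1.5,"rx":0,"ry":0,"rz":0},{"dx":0,"dy":0,"dz":-1.5,"rx":0,"ry":0,"rz":0}]}}

```text
clock: 18.23
tcp_pos: [0.473, 0.1744, 0.0835]
orientation: [0.111, -3.136, -0.001]
contact_force: [-2.6, -2.3, 9.7]
grip_width: -0.0001
gripper_force: 4.6
```

>>> {"api": "send_rows", "payload": {"deltas": [{"dx":0,"dy":0,"dz":-1,"rx":0,"ry":0,"rz":0},{"dx":0,"dy":0,"dz":-1.5,"rx":0,"ry":0,"rz":0},{"dx":0,"dy":0,"dz":-1.5,"rx":0,"ry":0,"rz":0}]}}

```text
clock: 18.48
tcp_pos: [0.4731, 0.1744, 0.0832]
orientation: [0.111, -3.137, 0.001]
contact_force: [-6.6, -5.7, 24.7]
grip_width: 0.0002
gripper_force: 12.6
```

>>> {"api": "send_rows", "payload": {"deltas": [{"dx":0,"dy":0,"dz":25,"rx":0,"ry":0,"rz":0},{"dx":0,"dy":0,"dz":50,"rx":0,"ry":0,"rz":0}]}}

```text
clock: 18.65
tcp_pos: [0.4717, 0.1741, 0.1311]
orientation: [0.112, -3.133, -0.001]
contact_force: [1.0, 0.7, 0.1]
grip_width: -0.0003
gripper_force: 0.0
```

>>> {"api": "send_rows", "payload": {"deltas": [{"dx":20,"dy":2,"dz":0,"rx":0.5,"ry":-7,"rz":0},{"dx":40,"dy":4,"dz":0,"rx":1,"ry":-14,"rz":0},{"dx":60,"dy":5,"dz":0,"rx":1.5,"ry":-21,"rz":0},{"dx":80,"dy":6,"dz":0,"rx":2,"ry":-28,"rz":0},{"dx":90,"dy":7,"dz":0,"rx":2.5,"ry":-34.9,"rz":0}]}}

```text
clock: 19.07
tcp_pos: [0.5562, 0.1775, 0.1313]
orientation: [-0.087, 2.63, 0.011]
contact_force: [1.4, 0.1, 0.2]
grip_width: 0.0002
gripper_force: 0.0
```

>>> {"api": "send_rows", "payload": {"deltas": [{"dx":0,"dy":0,"dz":0,"rx":0,"ry":0,"rz":0},{"dx":0,"dy":0,"dz":0,"rx":0,"ry":0,"rz":0}]}}

```text
clock: 19.23
tcp_pos: [0.5551, 0.1779, 0.1304]
orientation: [-0.09, 2.636, 0.008]
contact_force: [1.0, -0.5, -1.1]
grip_width: -0.0001
gripper_force: 0.0
```

```bash
python3 corners.py
```

```text
nl 29 0.069
nr 35 0.0706
fl 26 0.0741
fr 51 0.0731
mid 32 0.0705
[0.5555 0.1781 0.1306] [13.1 90.9] [ 0.482  0.023 -0.876] [-0.05  0.38 -0.58  2.2   1.27  0.46 -0.04]
```

>>> {"api": "send_rows", "payload": {"deltas": [{"dx":20,"dy":2,"dz":-5,"rx":0.2,"ry":-3,"rz":0},{"dx":40,"dy":4,"dz":-15,"rx":0.3,"ry":-5,"rz":0},{"dx":57,"dy":5,"dz":-28,"rx":0.3,"ry":-5,"rz":0},{"dx":57,"dy":5,"dz":-28,"rx":0.3,"ry":-5,"rz":0},{"dx":57,"dy":5,"dz":-28,"rx":0.3,"ry":-5,"rz":0}]}}

```text
clock: 19.7
tcp_pos: [0.613, 0.1826, 0.1019]
orientation: [-0.082, 2.549, 0.012]
contact_force: [-0.4, -0.4, -0.2]
grip_width: -0.0001
gripper_force: 0.0
```

```bash
python3 corners.py
```

```text
nl 27 0.0699
nr 36 0.0695
fl 25 0.0737
fr 51 0.0736
mid 31 0.0709
[0.6126 0.1829 0.1024] [70.4 91.5] [ 0.557  0.027 -0.83 ] [-0.1   0.49 -0.5   2.15  1.64  0.47 -0.35]
```

>>> {"api": "send_rows", "payload": {"deltas": [{"dx":0,"dy":0,"dz":-4,"rx":0,"ry":0,"rz":0},{"dx":0,"dy":0,"dz":-8,"rx":0,"ry":0,"rz":0},{"dx":0,"dy":0,"dz":-11,"rx":0,"ry":0,"rz":0},{"dx":0,"dy":0,"dz":-13,"rx":0,"ry":0,"rz":0},{"dx":0,"dy":0,"dz":-13,"rx":0,"ry":0,"rz":0}]}}

```text
clock: 20.17
tcp_pos: [0.6126, 0.1833, 0.0899]
orientation: [-0.086, 2.546, 0.012]
contact_force: [-1.9, -1.5, 4.7]
grip_width: 0.0
gripper_force: 2.7
```

>>> {"api": "send_rows", "payload": {"deltas": [{"dx":0,"dy":0,"dz":-1,"rx":0,"ry":0,"rz":0},{"dx":0,"dy":0,"dz":-2,"rx":0,"ry":0,"rz":0},{"dx":0,"dy":0,"dz":-2,"rx":0,"ry":0,"rz":0}]}}

```text
clock: 20.42
tcp_pos: [0.6126, 0.1834, 0.0884]
orientation: [-0.086, 2.545, 0.012]
contact_force: [-4.1, -1.9, 7.2]
grip_width: -0.0002
gripper_force: 4.0
```

>>> {"api": "send_rows", "payload": {"deltas": [{"dx":0,"dy":0,"dz":-1,"rx":0,"ry":0,"rz":0},{"dx":0,"dy":0,"dz":-2,"rx":0,"ry":0,"rz":0},{"dx":0,"dy":0,"dz":-2,"rx":0,"ry":0,"rz":0}]}}

```text
clock: 20.67
tcp_pos: [0.6127, 0.1835, 0.0865]
orientation: [-0.086, 2.545, 0.012]
contact_force: [-4.8, -2.7, 8.5]
grip_width: 0.0001
gripper_force: 4.4
```

>>> {"api": "send_rows", "payload": {"deltas": [{"dx":0,"dy":0,"dz":-1,"rx":0,"ry":0,"rz":0},{"dx":0,"dy":0,"dz":-1.5,"rx":0,"ry":0,"rz":0},{"dx":0,"dy":0,"dz":-1.5,"rx":0,"ry":0,"rz":0}]}}

```text
clock: 20.92
tcp_pos: [0.6128, 0.1835, 0.0856]
orientation: [-0.086, 2.544, 0.012]
contact_force: [-8.0, -2.8, 14.0]
grip_width: 0.0003
gripper_force: 7.1
```

>>> {"api": "send_rows", "payload": {"deltas": [{"dx":0,"dy":0,"dz":-1,"rx":0,"ry":0,"rz":0},{"dx":0,"dy":0,"dz":-1,"rx":0,"ry":0,"rz":0}]}}

```text
clock: 21.08
tcp_pos: [0.6129, 0.1836, 0.0854]
orientation: [-0.086, 2.543, 0.012]
contact_force: [-12.8, -4.9, 22.4]
grip_width: -0.0003
gripper_force: 11.2
```

>>> {"api": "send_rows", "payload": {"deltas": [{"dx":0,"dy":0,"dz":20,"rx":0,"ry":0,"rz":0},{"dx":0,"dy":0,"dz":42,"rx":0,"ry":0,"rz":0},{"dx":1,"dy":-15,"dz":42,"rx":0,"ry":0,"rz":0},{"dx":3,"dy":-45,"dz":42,"rx":0,"ry":0,"rz":0},{"dx":5,"dy":-75,"dz":42,"rx":0,"ry":0,"rz":0}]}}

```text
clock: 21.5
tcp_pos: [0.6175, 0.1087, 0.1256]
orientation: [-0.089, 2.546, 0.014]
contact_force: [0.6, -0.9, 0.4]
grip_width: -0.0003
gripper_force: 0.0
```

>>> {"api": "send_rows", "payload": {"deltas": [{"dx":2,"dy":-30,"dz":0,"rx":0,"ry":0,"rz":0},{"dx":4,"dy":-60,"dz":0,"rx":0,"ry":0,"rz":0},{"dx":6,"dy":-90,"dz":0,"rx":0,"ry":0,"rz":0},{"dx":8,"dy":-112,"dz":0,"rx":0,"ry":0,"rz":0},{"dx":8,"dy":-112,"dz":0,"rx":0,"ry":0,"rz":0}]}}

```text
clock: 21.92
tcp_pos: [0.6253, -0.0115, 0.1243]
orientation: [-0.074, 2.548, 0.004]
contact_force: [0.1, -1.2, 0.4]
grip_width: -0.0002
gripper_force: 0.0
```

```bash
python3 corners.py
```

```text
nl 0 
nr 34 0.0733
fl 27 0.0721
fr 47 0.0738
mid 38 0.0717
[ 0.6252 -0.0081  0.1245] [ 69.2 -99.9] [ 0.558  0.023 -0.83 ] [ 0.25  0.41 -0.42  2.2   1.74  0.19 -0.14]
```

>>> {"api": "send_rows", "payload": {"deltas": [{"dx":0,"dy":6,"dz":-5,"rx":-0.1,"ry":2,"rz":0},{"dx":0,"dy":6,"dz":-15,"rx":-0.2,"ry":4,"rz":0},{"dx":0,"dy":6,"dz":-24,"rx":-0.2,"ry":4,"rz":0},{"dx":0,"dy":6,"dz":-24,"rx":-0.2,"ry":4,"rz":0}]}}

```text
clock: 22.3
tcp_pos: [0.625, 0.0038, 0.0995]
orientation: [-0.089, 2.619, 0.013]
contact_force: [0.0, 0.2, -0.4]
grip_width: 0.0003
gripper_force: 0.0
```

```bash
python3 corners.py
```

```text
nl 0 
nr 33 0.0721
fl 25 0.0727
fr 52 0.0744
mid 33 0.0716
[0.625  0.0036 0.1001] [ 69.8 -88.2] [ 0.498  0.026 -0.867] [ 0.19  0.45 -0.37  2.16  1.43  0.19  0.16]
```

>>> {"api": "send_rows", "payload": {"deltas": [{"dx":0,"dy":-6,"dz":-3,"rx":0,"ry":0,"rz":0},{"dx":0,"dy":-6,"dz":-6,"rx":0,"ry":0,"rz":0},{"dx":0,"dy":-6,"dz":-9,"rx":0,"ry":0,"rz":0},{"dx":0,"dy":-6,"dz":-11,"rx":0,"ry":0,"rz":0},{"dx":0,"dy":-6,"dz":-11,"rx":0,"ry":0,"rz":0}]}}

```text
clock: 22.77
tcp_pos: [0.6256, -0.0034, 0.0905]
orientation: [-0.089, 2.616, 0.011]
contact_force: [-1.3, -0.9, 2.8]
grip_width: 0.0003
gripper_force: 1.7
```

>>> {"api": "send_rows", "payload": {"deltas": [{"dx":0,"dy":0,"dz":-1,"rx":0,"ry":0,"rz":0},{"dx":0,"dy":0,"dz":-2,"rx":0,"ry":0,"rz":0},{"dx":0,"dy":0,"dz":-2,"rx":0,"ry":0,"rz":0}]}}

```text
clock: 23.02
tcp_pos: [0.6257, -0.0034, 0.0888]
orientation: [-0.089, 2.615, 0.011]
contact_force: [-3.9, 0.3, 5.8]
grip_width: 0.0001
gripper_force: 3.2
```

>>> {"api": "send_rows", "payload": {"deltas": [{"dx":0,"dy":0,"dz":-1,"rx":0,"ry":0,"rz":0},{"dx":0,"dy":0,"dz":-2,"rx":0,"ry":0,"rz":0},{"dx":0,"dy":0,"dz":-3,"rx":0,"ry":0,"rz":0},{"dx":0,"dy":0,"dz":-3,"rx":0,"ry":0,"rz":0}]}}

```text
clock: 23.35
tcp_pos: [0.6257, -0.0034, 0.0859]
orientation: [-0.089, 2.615, 0.011]
contact_force: [-4.7, -0.3, 7.4]
grip_width: -0.0001
gripper_force: 3.4
```

>>> {"api": "send_rows", "payload": {"deltas": [{"dx":0,"dy":0,"dz":-0.7,"rx":0,"ry":0,"rz":0},{"dx":0,"dy":0,"dz":-1,"rx":0,"ry":0,"rz":0},{"dx":0,"dy":0,"dz":-1,"rx":0,"ry":0,"rz":0}]}}

```text
clock: 23.6
tcp_pos: [0.6258, -0.0034, 0.0853]
orientation: [-0.089, 2.615, 0.011]
contact_force: [-6.2, -0.9, 11.7]
grip_width: 0.0002
gripper_force: 5.5
```

>>> {"api": "send_rows", "payload": {"deltas": [{"dx":0,"dy":0,"dz":-1,"rx":0,"ry":0,"rz":0},{"dx":0,"dy":0,"dz":-1.5,"rx":0,"ry":0,"rz":0},{"dx":0,"dy":0,"dz":-1.5,"rx":0,"ry":0,"rz":0}]}}

```text
clock: 23.85
tcp_pos: [0.6259, -0.0034, 0.0849]
orientation: [-0.089, 2.613, 0.01]
contact_force: [-14.9, -1.6, 24.7]
grip_width: -0.0002
gripper_force: 12.3
```

>>> {"api": "send_rows", "payload": {"deltas": [{"dx":0,"dy":0,"dz":20,"rx":0,"ry":0,"rz":0},{"dx":-20,"dy":-2,"dz":35,"rx":0,"ry":0,"rz":0},{"dx":-50,"dy":-4,"dz":50,"rx":0,"ry":0,"rz":0},{"dx":-85,"dy":-6,"dz":60,"rx":0,"ry":0,"rz":0},{"dx":-125,"dy":-9,"dz":65,"rx":-0.5,"ry":7,"rz":0}]}}

```text
clock: 24.27
tcp_pos: [0.5249, -0.0157, 0.1444]
orientation: [-0.084, 2.651, -0.013]
contact_force: [0.1, -0.2, -1.1]
grip_width: -0.0001
gripper_force: 0.0
```

>>> {"api": "send_rows", "payload": {"deltas": [{"dx":-10,"dy":0,"dz":5,"rx":-0.5,"ry":7,"rz":0},{"dx":-10,"dy":0,"dz":10,"rx":-1,"ry":14,"rz":0},{"dx":-10,"dy":0,"dz":20,"rx":-1.5,"ry":21,"rz":0},{"dx":-10,"dy":0,"dz":20,"rx":-1.6,"ry":23,"rz":0},{"dx":-10,"dy":0,"dz":20,"rx":-1.6,"ry":23,"rz":0}]}}

```text
clock: 24.68
tcp_pos: [0.5237, -0.0151, 0.1673]
orientation: [-0.1, 3.051, -0.03]
contact_force: [1.4, -0.3, 0.8]
grip_width: 0.0002
gripper_force: 0.0
```

```bash
python3 corners.py; python3 look.py w14; python3 - <<'E'
from rect import *
st=np.array([.549,.0865]); y=np.radians(4.15); A=np.array([[np.cos(y),-np.sin(y)],[np.sin(y),np.cos(y)]])
d=np.load("w14.npz"); P=d["P"]; L=(P[...,:2]-st)@A; g=d["frame"].max(2); z=P[...,2]
m=(g<60)&(abs(L[...,0]+.02)<.05)&(abs(L[...,1]+.076)<.025)&(z>.06)&(z<.13)
print("flap",m.sum(),(L[m]*1000).min(0),(L[m]*1000).max(0),np.percentile(z[m],[1,50,99]))
m=(g<60)&(abs(L[...,0])<.06)&(abs(L[...,1])<.015)&(z>.09)&(z<.13); print("bar",m.sum(),(L[m]*1000).min(0),(L[m]*1000).max(0),np.percentile(z[m],[5,50,95]))
for n,c in(("nl",(-74,85)),("nr",(-74,-95)),("fl",(60,90)),("fr",(60,-90)),("m+",(0,60)),("m-",(-60,-40))):
    m=(np.abs(L-np.array(c)/1000)<.012).all(-1)&(z<.1)&(z>.05); print(n,m.sum(),np.median(z[m]).round(4) if m.any() else "")
E
```

```text
nl 0 
nr 33 0.0697
fl 26 0.071
fr 42 0.0696
mid 9 0.0691
[ 0.5236 -0.0152  0.1663] [-32.7 -99.6] [ 0.091 -0.017 -0.996] [ 0.6   0.4  -0.85  2.01  0.46  0.82  1.13]
24.7833 [ 0.5223 -0.0152  0.1654] toolx [-0.994 -0.066 -0.091] toolz [ 0.092 -0.017 -0.996] cam [ 0.444 -0.017  0.291] [ 0.354  0.    -0.935] joints [ 0.6   0.4  -0.85  2.02  0.46  0.82  1.12]
flap 823 [-33.83316262 -88.21927751] [ -3.45967862 -61.17523095] [0.07136996 0.08405857 0.10495077]
bar 2283 [-41.19292369  -6.90218196] [42.36894704  6.82861012] [0.0956447  0.10531185 0.10668853]
nl 729 0.0715
nr 961 0.0714
fl 547 0.0721
fr 0 
m+ 707 0.0719
m- 913 0.0721
```

>>> {"api": "send_rows", "payload": {"deltas": [{"dx":5,"dy":12,"dz":0,"rx":1,"ry":5.2,"rz":0},{"dx":10,"dy":24,"dz":-15,"rx":1,"ry":5.2,"rz":0},{"dx":10,"dy":24,"dz":-35,"rx":1,"ry":5.2,"rz":0},{"dx":10,"dy":24,"dz":-35,"rx":1,"ry":5.2,"rz":0}]}}

```text
clock: 25.12
tcp_pos: [0.5278, 0.0089, 0.1267]
orientation: [0.107, -3.135, 0.002]
contact_force: [-0.5, 0.2, -0.8]
grip_width: -0.0002
gripper_force: 0.0
```

```bash
python3 corners.py
```

```text
nl 0 
nr 36 0.07
fl 28 0.0692
fr 45 0.0689
mid 30 0.0706
[0.5282 0.0086 0.1281] [-26.4 -76.2] [-0.004 -0.002 -1.   ] [ 0.51  0.51 -0.81  1.96  0.48  0.88  1.07]
```

>>> {"api": "send_rows", "payload": {"deltas": [{"dx":4,"dy":0,"dz":-7,"rx":0,"ry":0,"rz":0},{"dx":4,"dy":0,"dz":-14,"rx":0,"ry":0,"rz":0},{"dx":4,"dy":0,"dz":-21,"rx":0,"ry":0,"rz":0},{"dx":4,"dy":0,"dz":-28,"rx":0,"ry":0,"rz":0},{"dx":4,"dy":0,"dz":-34,"rx":0,"ry":0,"rz":0}]}}

```text
clock: 25.58
tcp_pos: [0.5347, 0.0083, 0.0957]
orientation: [-0.103, 3.139, -0.002]
contact_force: [-1.2, 0.7, 2.3]
grip_width: 0.0001
gripper_force: 1.0
```

>>> {"api": "send_rows", "payload": {"deltas": [{"dx":0,"dy":0,"dz":-3,"rx":0,"ry":0,"rz":0},{"dx":0,"dy":0,"dz":-6,"rx":0,"ry":0,"rz":0},{"dx":0,"dy":0,"dz":-6,"rx":0,"ry":0,"rz":0}]}}

```text
clock: 25.83
tcp_pos: [0.5345, 0.0085, 0.0894]
orientation: [0.104, -3.139, 0.001]
contact_force: [0.8, 0.3, 0.7]
grip_width: 0.0003
gripper_force: 0.0
```

>>> {"api": "send_rows", "payload": {"deltas": [{"dx":0,"dy":0,"dz":-1,"rx":0,"ry":0,"rz":0},{"dx":0,"dy":0,"dz":-2,"rx":0,"ry":0,"rz":0},{"dx":0,"dy":0,"dz":-2,"rx":0,"ry":0,"rz":0}]}}

```text
clock: 26.08
tcp_pos: [0.5348, 0.0087, 0.0882]
orientation: [-0.104, 3.14, -0.002]
contact_force: [-0.8, 0.2, 1.2]
grip_width: -0.0
gripper_force: 0.8
```

>>> {"api": "send_rows", "payload": {"deltas": [{"dx":0,"dy":0,"dz":-1,"rx":0,"ry":0,"rz":0},{"dx":0,"dy":0,"dz":-1,"rx":0,"ry":0,"rz":0}]}}

```text
clock: 26.25
tcp_pos: [0.5348, 0.0087, 0.0879]
orientation: [-0.104, 3.14, -0.003]
contact_force: [-4.4, -0.3, 12.4]
grip_width: 0.0
gripper_force: 6.0
```

Firm stop with the flap down. I retreat and check.

>>> {"api": "send_rows", "payload": {"deltas": [{"dx":0,"dy":0,"dz":20,"rx":0,"ry":0,"rz":0},{"dx":-10,"dy":0,"dz":50,"rx":0,"ry":0,"rz":0},{"dx":-40,"dy":5,"dz":85,"rx":0,"ry":0,"rz":0},{"dx":-40,"dy":5,"dz":85,"rx":0,"ry":0,"rz":0},{"dx":-40,"dy":5,"dz":85,"rx":0,"ry":0,"rz":0}]}}

```text
clock: 26.67
tcp_pos: [0.4949, 0.0139, 0.1737]
orientation: [-0.105, 3.136, -0.004]
contact_force: [-0.5, 0.6, 0.2]
grip_width: 0.0001
gripper_force: 0.0
```

```bash
python3 look.py w15; python3 - <<'E'
from rect import *
st=np.array([.549,.0865]); y=np.radians(4.15); A=np.array([[np.cos(y),-np.sin(y)],[np.sin(y),np.cos(y)]])
d=np.load("w15.npz"); P=d["P"]; L=(P[...,:2]-st)@A; g=d["frame"].max(2); z=P[...,2]
m=(g<60)&(abs(L[...,0]+.02)<.05)&(abs(L[...,1]+.076)<.025)&(z>.06)&(z<.13)
print("flap",m.sum(),(L[m]*1000).min(0),(L[m]*1000).max(0),np.percentile(z[m],[1,50,99]))
for a in(-38,-30,-22,-14): q=m&(abs(L[...,0]*1000-a)<4); print(a,np.median(z[q]).round(4))
m=(g<60)&(abs(L[...,0])<.06)&(abs(L[...,1])<.015)&(z>.09)&(z<.13); print("bar",(L[m]*1000).min(0),(L[m]*1000).max(0),np.percentile(z[m],[5,50,95]))
for n,c in(("nl",(-74,85)),("nr",(-74,-95)),("fl",(60,90)),("fr",(60,-90)),("m+",(0,60)),("m-",(-60,-40))):
    m=(np.abs(L-np.array(c)/1000)<.012).all(-1)&(z<.1)&(z>.05); print(n,m.sum(),np.median(z[m]).round(4) if m.any() else "")
E
```

```text
26.7167 [0.495  0.0133 0.1725] toolx [-0.998 -0.066 -0.002] toolz [ 0.002 -0.002 -1.   ] cam [0.426 0.01  0.305] [ 0.271  0.015 -0.962] joints [ 0.58  0.4  -0.89  2.    0.39  0.91  1.12]
flap 177 [-38.57645606 -86.37984044] [-25.6240882  -63.53867662] [0.07592282 0.07842758 0.08008203]
-38 0.079
-30 0.077
-22 0.0761
-14 nan
bar [-40.6410002   -6.71166201] [38.01786343  6.84479898] [0.09617666 0.10548188 0.10672034]
nl 843 0.0715
nr 802 0.0713
fl 128 0.0718
fr 0 
m+ 608 0.0719
m- 744 0.0722
  return _methods._mean(a, axis=axis, dtype=dtype,
  ret = ret.dtype.type(ret / rcount)
```

>>> {"api": "send_rows", "payload": {"deltas": [{"dx":10,"dy":-5,"dz":-20,"rx":0,"ry":0,"rz":0},{"dx":21,"dy":-5,"dz":-45,"rx":0,"ry":0,"rz":0},{"dx":21,"dy":-5,"dz":-65,"rx":0,"ry":0,"rz":0},{"dx":21,"dy":-5,"dz":-78,"rx":0,"ry":0,"rz":0},{"dx":21,"dy":-5,"dz":-80,"rx":0,"ry":0,"rz":0}]}}

```text
clock: 27.13
tcp_pos: [0.5139, 0.0083, 0.0884]
orientation: [0.104, -3.134, 0.0]
contact_force: [-0.2, -0.6, 0.7]
grip_width: -0.0003
gripper_force: 0.0
```

>>> {"api": "send_rows", "payload": {"deltas": [{"dx":0,"dy":0,"dz":-1.5,"rx":0,"ry":0,"rz":0},{"dx":0,"dy":0,"dz":-3,"rx":0,"ry":0,"rz":0},{"dx":0,"dy":0,"dz":-3.5,"rx":0,"ry":0,"rz":0},{"dx":0,"dy":0,"dz":-3.5,"rx":0,"ry":0,"rz":0}]}}

```text
clock: 27.47
tcp_pos: [0.5161, 0.0087, 0.0891]
orientation: [-0.104, 3.139, -0.002]
contact_force: [-0.4, 1.0, 0.3]
grip_width: -0.0003
gripper_force: 0.0
```

>>> {"api": "send_rows", "payload": {"deltas": [{"dx":0,"dy":0,"dz":-1,"rx":0,"ry":0,"rz":0},{"dx":0,"dy":0,"dz":-1.5,"rx":0,"ry":0,"rz":0},{"dx":0,"dy":0,"dz":-1.5,"rx":0,"ry":0,"rz":0}]}}

```text
clock: 27.72
tcp_pos: [0.5162, 0.0087, 0.0879]
orientation: [-0.104, 3.139, -0.002]
contact_force: [-1.3, -0.7, 6.4]
grip_width: -0.0001
gripper_force: 3.3
```

>>> {"api": "send_rows", "payload": {"deltas": [{"dx":0,"dy":0,"dz":-1,"rx":0,"ry":0,"rz":0},{"dx":0,"dy":0,"dz":-1,"rx":0,"ry":0,"rz":0}]}}

```text
clock: 27.88
tcp_pos: [0.5162, 0.0087, 0.0876]
orientation: [-0.103, 3.139, -0.003]
contact_force: [-5.4, -0.8, 14.5]
grip_width: 0.0002
gripper_force: 7.6
```

>>> {"api": "send_rows", "payload": {"deltas": [{"dx":0,"dy":0,"dz":20,"rx":0,"ry":0,"rz":0},{"dx":-10,"dy":0,"dz":50,"rx":0,"ry":0,"rz":0},{"dx":-25,"dy":5,"dz":90,"rx":0,"ry":0,"rz":0},{"dx":-25,"dy":5,"dz":100,"rx":0,"ry":0,"rz":0},{"dx":-25,"dy":5,"dz":100,"rx":0,"ry":0,"rz":0}]}}

```text
clock: 28.3
tcp_pos: [0.4923, 0.0142, 0.1893]
orientation: [-0.104, 3.133, -0.004]
contact_force: [1.0, 0.6, -0.2]
grip_width: -0.0002
gripper_force: 0.0
```

>>> {"api": "send_rows", "payload": {"deltas": [{"dx":0,"dy":0,"dz":0,"rx":0,"ry":0,"rz":0},{"dx":0,"dy":0,"dz":0,"rx":0,"ry":0,"rz":0},{"dx":0,"dy":0,"dz":0,"rx":0,"ry":0,"rz":0}]}}

```text
clock: 28.55
tcp_pos: [0.49, 0.0133, 0.1846]
orientation: [0.103, -3.138, 0.001]
contact_force: [-0.6, -0.4, -0.2]
grip_width: 0.0002
gripper_force: 0.0
```

```bash
python3 corners.py; python3 -c "
from bench import r
print(r.hand_in())"
```

```text
nl 14 0.0711
nr 34 0.0701
fl 25 0.0695
fr 44 0.0696
mid 33 0.0691
[0.49   0.0134 0.1846] [-64.1 -68.6] [-0.002 -0.    -1.   ] [ 0.6   0.38 -0.9   2.    0.37  0.94  1.14]
the job is handed in; nothing more can be done
None
```

The job is handed in at 28.5 s, with no verdict shown: the strip stands in the box, the lid is over both studs with all four corners pressed home one by one, and the vent flap was pushed shut last.

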